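# Load and start the birdhouse drying station

### The job

Stand all the little birdhouses upright inside the drying tray that does not hold the big birdhouse; then pick up the hand scanner, hold it steady for a second with its beam square on the middle of that tray's tag from about a hand's width (some 8 cm) away, and lay it flat back in the middle of its mat. Then press fully down and let go, one at a time, the key for that tray (left key for the left tray, right key for the right one, never the other), the timer key and last the big start key. Do not disturb the big birdhouse or the other clutter, and leave all in its place at the end.

Things in the scene. Friction and masses are not known exactly. Their poses are not given: they have to be found in the camera images.
- house_1: Little wooden birdhouse, one of two to four (None if absent), 48 deep (x; roof 52) x 54 wide (y) x 73 high. Origin: centre of the underside; z up. Flat side walls facing +-y, 42 high; above them a 45 degree gable roof, ridge along x, flush with the side walls. Entrance hole and 8 mm perch on the -x face. About 120 g.
- house_2: Little wooden birdhouse, one of two to four (None if absent), 48 deep (x; roof 52) x 54 wide (y) x 73 high. Origin: centre of the underside; z up. Flat side walls facing +-y, 42 high; above them a 45 degree gable roof, ridge along x, flush with the side walls. Entrance hole and 8 mm perch on the -x face. About 120 g.
- house_3: Little wooden birdhouse, one of two to four (None if absent), 48 deep (x; roof 52) x 54 wide (y) x 73 high. Origin: centre of the underside; z up. Flat side walls facing +-y, 42 high; above them a 45 degree gable roof, ridge along x, flush with the side walls. Entrance hole and 8 mm perch on the -x face. About 120 g.
- house_4: Little wooden birdhouse, one of two to four (None if absent), 48 deep (x; roof 52) x 54 wide (y) x 73 high. Origin: centre of the underside; z up. Flat side walls facing +-y, 42 high; above them a 45 degree gable roof, ridge along x, flush with the side walls. Entrance hole and 8 mm perch on the -x face. About 120 g.
- tray_a: One of two identical fixed aluminium drying trays that stand side by side (either may be the left one, at greater y). 170 (x) x 200 (y), floor 5 thick, rim 14 high and 5 thick. Origin: centre of the underside; x away from the robot. At its rear, centred, a stem with a slanted tag, top about 78 high.
- tag_a (a point): Centre of the printed face of tray_a's tag, a 46 x 36 plate 62 above the table at the tray's rear, that faces up and towards the robot at 45 degrees. Its x axis points squarely into the face (away from the robot and down).
- tray_b: One of two identical fixed aluminium drying trays that stand side by side (either may be the left one, at greater y). 170 (x) x 200 (y), floor 5 thick, rim 14 high and 5 thick. Origin: centre of the underside; x away from the robot. At its rear, centred, a stem with a slanted tag, top about 78 high.
- tag_b (a point): Centre of the printed face of tray_b's tag, a 46 x 36 plate 62 above the table at the tray's rear, that faces up and towards the robot at 45 degrees. Its x axis points squarely into the face (away from the robot and down).
- big_house: Big wooden birdhouse, 110 x 110, about 165 high, that occupies one of the two trays. Origin: centre of the underside.
- mat: Black rubber mat for the scanner, fixed, 110 (x) x 180 (y) x 4. Origin: centre of the underside.
- scanner: Hand scanner lying on the mat: a straight grey bar 34 wide (y) and 30 high, from x = -75 to x = 45, with a black head 42 wide and 49 high at its +x end (to x = 76) that looks forward and down at 45 degrees. Origin: on the underside, near the middle of the bar; hold it across y there. About 180 g.
- scanner_window (a point): Centre of the scanner's window, 66 ahead of and 16 above the scanner's origin. Its x axis is the beam: forward and 45 degrees down from the scanner's x.
- panel: Fixed grey control panel, 140 (x) x 170 (y) x 30. Origin: centre of the underside; x away from the robot, y left. Four white keys, tops 52 above the table, centres (x, y): far row left tray key (35, 50), right tray key (35, -50); near row timer key (-35, 50), big start key (-30, -45).
- key_left (a joint): Travel of the left tray key (far row, left), 22 across: 0 up, 0.006 m fully down; sprung, about 5 N.
- key_right (a joint): Travel of the right tray key (far row, right), 22 across: 0 up, 0.006 m fully down; sprung, about 5 N.
- key_timer (a joint): Travel of the timer key (near row, left), 22 across: 0 up, 0.006 m fully down; sprung, about 5 N.
- key_start (a joint): Travel of the start key (near row, right), 40 across: 0 up, 0.006 m fully down; sprung, about 5 N.
- cup: Bystander: white paper cup, 64 across, 85 high.
- glue: Bystander: white glue bottle, 40 across, 110 high.
- paint_jar: Bystander: glass jar with lid, 60 across, 65 high.
- sanding_block: Bystander: cork sanding block 40 x 80 x 30.
- roof_boards: Bystander: wooden board 60 x 90 x 12.
- offcut: Bystander: plywood offcut 50 x 70 x 18.
Mind the look-alikes: they are no part of the job. What is shaped like the scanner but blue or pink is not meant.

How it is judged:
By the outcome, as a careful person would: the job done as asked, in the order asked, and still so for the second after the job is handed in, with the robot touching nothing.
Of house_1, house_2, house_3, house_4 only 2 to 4 are there at a start; the rules pass over those that are not, and their reading is None.
At some moment in a run one of house_1, house_2, house_3, house_4, scanner may be knocked a few centimetres aside while the robot is not near it.
It also fails if it takes over 210 s, if anything falls off the work surface, if the arm or the gripper's body presses on something with over 40 N, if the wrist force passes 120 N, or if a joint passes its speed limit or range.

### The arm

A 6-joint arm with a two-finger parallel gripper is mounted at the origin on the work surface. World frame = base frame: x ahead of the robot, y to its left, z up, the work surface at z = 0. Lengths are in mm, angles in rad, forces in N, time in s.
With the tool pointing down it reaches from about 400 to 925 mm from the base axis. Payload 12.5 kg.
Tool frame: the origin (TCP) lies between the finger pads; the fingertips stand env.tip_extent ahead of it and the grasp point (between the pads) lies 11 mm behind it (env.tip_extent is the distance from the TCP to the fingertips, in mm); z points along the fingers, y is the line along which they close (so a half turn about z gives the same grasp; the last joint's range is limited). The gripper opens to 95 mm and grips with 3 to 60 N. Pads are 20 mm wide; open, the fingers measure 119 mm over their backs; the gripper's body (75 mm by 180 mm) begins 59 mm behind the grasp point.
Start: joints at [1.11, 0.491, 1.559, -0, 1.092, -0.106], TCP at [217.111, 586.096, 222.661] pointing down, gripper open.
Joint ranges: [-3.1, 3.1], [-0.84, 2.19], [0.05, 2.79], [-1.13, 4.28], [0.06, 2.93], [-2.69, 2.69]. Speed limits (rad/s): [2.22, 2.22, 2.79, 3.14, 3.14, 3.14].

### API

Orientations are given as [roll, pitch, yaw] about the fixed x, y, z axes, in that order (R = Rz(yaw) Ry(pitch) Rx(roll)).
In Python, from cell import env gives the robot as it stands.
- The arm moves only by the tool carry_out, never from a script. Its argument "motion" is a list of rows, each a list of 5 numbers: the shift along the tool's x, y, z in mm, then the turn about the tool's z in degrees, then the closure, from 0 (fully open) to 1 (shut). A call has 1 to 12 rows; each row shifts and turns the commanded pose from where the row before left it, along the tool's axes as they then stand; what a row does not reach is not made up. A row lasts 1/10 s, in which the tool goes at most 50 mm and 8.59 degrees, less where a joint would pass 70% of its speed; a pose out of reach is approached as far as the arm can. A call with a gripper value outside its range is refused whole. The fingers move at their own pace and stop on an object; the grip force is fixed at half the most. Time passes only in rows, so rows that do not move let the fingers close. It gives the time, the measured TCP pose, the force, the opening and the grip force at its end, in the units of the state.
- env.state(): the state, without advancing time (a new reading comes with each control period).
- env.read_camera(name): name is "scene" or "top" or "wrist"; returns a dict with "color" (400x640x3 uint8, red, green, blue), "K" (3x3 intrinsics, pixels), "R" (3x3) and "t" (3): a world point X has camera coordinates R X + t; the wrist camera has in their place "hand_eye" (4x4, takes a point from camera to tool coordinates, whose origin is the TCP and whose axes are the flange's). Camera axes: x right, y down, z forward; pixel columns grow to the right and rows downward; lengths in mm; the calibration is good to about 2 mm. A picture is of the moment at which its call begins: read the wrist's pose just before it. There is no depth.
- env.job_done(): hands the job in; it is judged then, once.
The state is a dict: "t": time; "joints": joint angles; "qvel": joint speeds; "tau": joint torques, N m; "eef_pos": TCP position; "tcp_rot": TCP orientation; "ft_force": force on the tool from outside, world axes, zero at the start; "moment": the same for the moment, N m; "opening": opening from 0.0 (shut) to 1.0 (fully open); "grip_force": force on a finger pad.
Only numpy, scipy, OpenCV 4.12 (cv2) and the standard library are available. Lean on these libraries where they do the work, as an engineer would, in place of code of your own. Each camera call takes 0.05 s, during which the arm holds its last target. There are 200 camera calls.

## Working session

There is one attempt and no reset: what is moved stays moved. The work goes in short steps, Python scripts to look and compute and a tool call to move; the robot and the scene stay as the last step left them, time stands still between calls to the robot, and variables do not carry over. Pictures are saved under pics/ and viewed, at most 14 in all, crops included, and the job is handed in when it is done.

Besides the shell and the picture viewer there is one more tool, called after "Emit:" in YAML: its name, and indented under it one key for each argument. carry_out: Moves the arm, as the interface text tells. Its arguments: {"type":"object","properties":{"motion":{"type":"array"}},"required":["motion"]}

```bash
ls; mkdir -p pics; python3 - <<'E'
from cell import env
import cv2
print(env.state()); print(env.tip_extent)
for n in ["scene","top","wrist"]:
    c=env.read_camera(n); cv2.imwrite(f"pics/{n}0.png",c["color"][:,:,::-1])
    print(n,{k:v.tolist() for k,v in c.items() if k!="color"})
E
```

```text
pics
{'t': 0.0, 'joints': array([ 1.11040483e+00,  4.91573160e-01,  1.55948813e+00, -1.08691290e-05,
        1.09167953e+00, -1.05639949e-01]), 'qvel': array([-8.78312143e-04, -2.14879572e-03,  6.08291830e-04, -2.11361258e-04,
        9.03202795e-06, -1.37232222e-03]), 'tau': array([-1.78026898e-03, -6.12633491e+01, -2.58178550e+01,  6.91634906e-02,
        4.82917868e-02, -1.07753444e-04]), 'eef_pos': array([216.9917846 , 585.85734159, 222.0399713 ]), 'tcp_rot': array([-3.14044987e+00, -1.11481505e-04,  2.78684606e+00]), 'ft_force': array([ 0.14544413, -0.3471094 ,  0.6036735 ]), 'moment': array([-0.0015273 ,  0.00100666,  0.01623709]), 'grip_force': 0.0, 'opening': 1.0021559305015795}
8.0
scene {'K': [[415.94894216529093, 0.0, 316.43740384525387], [0.0, 415.94894216529093, 192.14855080317196], [0.0, 0.0, 1.0]], 'R': [[-0.13697733203856033, 0.9905480846366318, 0.007190447155619255], [0.6267243541690247, 0.09228294187740316, -0.7737573537808027], [-0.7671074203780177, -0.10148078961631882, -0.6334412797882939]], 't': [107.22504198073165, -255.9999311732714, 1623.6188953946755]}
top {'K': [[361.160186136858, 0.0, 320.31002657776963], [0.0, 361.160186136858, 201.1742766579014], [0.0, 0.0, 1.0]], 'R': [[-0.016993140387018383, -0.9998176904846245, 0.008707409131247337], [-0.9873253065131772, 0.015405142069475984, -0.15796018712473223], [0.157797250604845, -0.01128128502481469, -0.9874070894568971]], 't': [-33.796221967507755, 518.6177842041069, 1259.8838964387894]}
wrist {'K': [[313.5909512350141, 0.0, 316.66214604424397], [0.0, 313.5909512350141, 203.33919127915928], [0.0, 0.0, 1.0]], 'hand_eye': [[0.0004703829559241465, -0.9641970321227153, -0.26518646644506755, 74.08590359492452], [0.9999997742398221, 0.0003262909454770522, 0.000587413417362602, -0.5692541291749675], [-0.00047985433078599716, -0.26518668288578345, 0.9641969679271217, -163.204783571846], [0.0, 0.0, 0.0, 1.0]]}
```

View pics/top0.png

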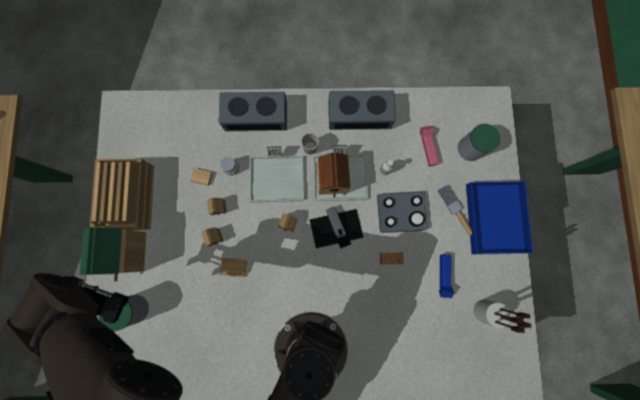

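View pics/scene0.png

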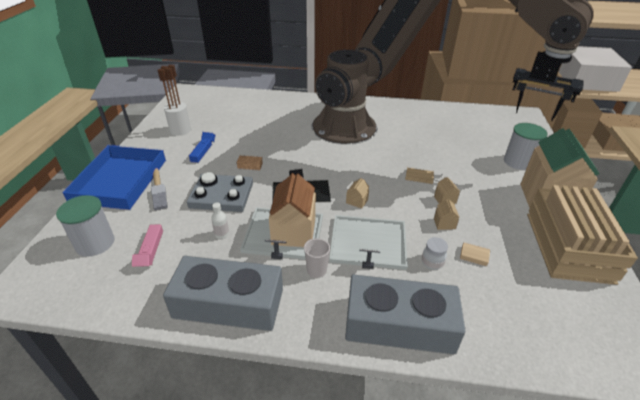

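Top view: three little houses at about (217,205), (211,236) and (288,222). The empty left tray is at (278,179), the big house in the right tray at (334,172), the scanner on its mat at (336,225) and the panel at (404,212). The scene view agrees: houses at (446,190), (446,213) and (357,192).

```bash
cat > h.py <<'E'
import numpy as np, cv2
from cell import env
from scipy.spatial.transform import Rotation as Ro
def cam(n):
    s=env.state(); c=env.read_camera(n)
    if n=="wrist":
        H=np.asarray(c["hand_eye"]); Rt=Ro.from_euler("xyz",s["tcp_rot"]).as_matrix()
        Rw=Rt@H[:3,:3]; o=Rt@H[:3,3]+s["eef_pos"]; R=Rw.T
    else:
        R=np.asarray(c["R"]); o=-R.T@np.asarray(c["t"])
    return dict(img=np.ascontiguousarray(c["color"][:,:,::-1]),K=np.asarray(c["K"]),R=R,o=o)
def ray(c,p):
    d=c["R"].T@np.linalg.inv(c["K"])@np.array([p[0],p[1],1.]); return d/np.linalg.norm(d)
def plane(c,p,z):
    d=ray(c,p); return c["o"]+d*(z-c["o"][2])/d[2]
def proj(c,X):
    v=c["K"]@(c["R"]@(np.asarray(X,float)-c["o"])); return v[:2]/v[2]
def tri(c1,p1,c2,p2):
    d1,d2=ray(c1,p1),ray(c2,p2); A=np.c_[d1,-d2]
    s=np.linalg.lstsq(A,c2["o"]-c1["o"],rcond=None)[0]
    a,b=c1["o"]+s[0]*d1,c2["o"]+s[1]*d2
    return (a+b)/2,np.linalg.norm(a-b)
def rect(c,x0,x1,y0,y1,z,s):
    # ortho view of plane z; up = +x, left=+y, s px per mm
    w,h=int((y1-y0)*s),int((x1-x0)*s)
    src=np.float32([proj(c,(x,y,z)) for x,y in [(x1,y1),(x1,y0),(x0,y0),(x0,y1)]])
    return cv2.warpPerspective(c["img"],cv2.getPerspectiveTransform(src,np.float32([[0,0],[w,0],[w,h],[0,h]])),(w,h),flags=cv2.INTER_CUBIC)
def save(n,im): cv2.imwrite(f"pics/{n}.png",im)
E
python3 - <<'E'
from h import *
t=cam("top"); s=cam("scene")
for n,p,q,z in [("h217",(217,205),(446,190),40),("h211",(211,236),(446,213),40),("h288",(288,222),(357,192),40),("tray",(278,179),(368,241),5),("panel",(404,212),(221,190),30),("mat",(336,228),None,4)]:
    print(n,plane(t,p,z).round(), tri(t,p,s,q) if q else "")
save("crop_t",cv2.resize(t["img"][135:285,190:440],None,fx=3.2,fy=3.2,interpolation=cv2.INTER_CUBIC))
save("crop_s",cv2.resize(s["img"][150:280,180:480],None,fx=2.66,fy=2.66,interpolation=cv2.INTER_CUBIC))
E
```

```text
h217 [510. 329.  40.] (array([498.57783146, 312.17854442, 117.21374315]), np.float64(8.840726786505249))
h211 [399. 347.  40.] (array([404.69070291, 364.65047008, -43.18120354]), np.float64(12.793400093786957))
h288 [445.  74.  40.] (array([444.77498098,  75.25462145,  38.95135496]), np.float64(1.5625228570660121))
tray [610. 114.   5.] (array([610.31152704, 116.50349994,   4.19716509]), np.float64(4.723037941883414))
panel [ 475. -345.   30.] (array([ 475.37212674, -342.9704475 ,   22.62179069]), np.float64(7.69464657143426))
mat [424. -98.   4.]
```

View pics/crop_t.png

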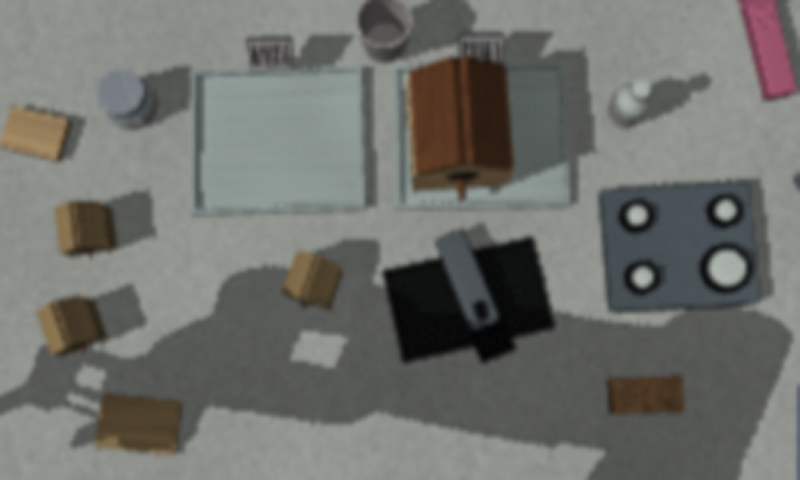

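View pics/crop_s.png

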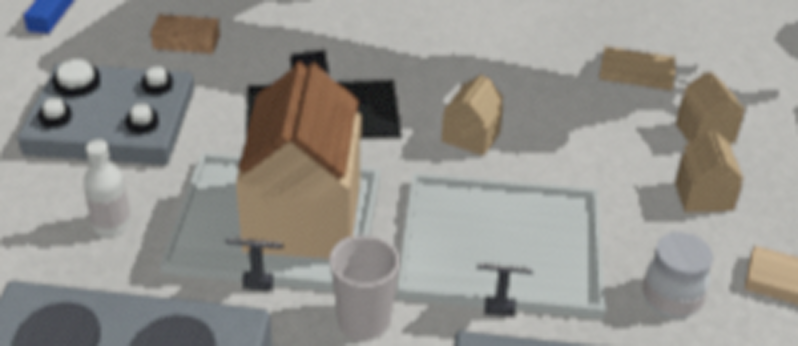

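The top crop shows all three houses upright, their ridges roughly along x. The scanner head points to the robot, so its yaw is about -160°. The left tray is empty. The scene crop confirms three upright houses and no fourth. I'll move over the two left houses for a closer look.

Emit:
carry_out:
  motion:
    - [0, 0, -10, -7, 0]
    - [0, 0, -10, -7, 0]
    - [0, 0, -10, -6, 0]
    - [-26, -28, -9, 0, 0]
    - [-26, -28, -9, 0, 0]
    - [-26, -28, -9, 0, 0]
    - [-26, -28, -9, 0, 0]
    - [-26, -28, -9, 0, 0]
    - [-26, -28, -9, 0, 0]
    - [-26, -28, -9, 0, 0]
    - [-26, -28, -9, 0, 0]
    - [-26, -28, -9, 0, 0]

```text
t: 1.45
eef_pos: [450.5, 331.4, 334.1]
tcp_rot: [3.141, 0.0, 3.136]
ft_force: [0.6, -0.4, 0.3]
opening: 1.0
grip_force: 0.0
```

```bash
python3 - <<'E'
from h import *
print(env.state()["eef_pos"],env.state()["tcp_rot"])
w=cam("wrist"); save("w1",w["img"]); print(w["o"])
for X in [(510,329,40),(399,347,40),(510,329,73),(399,347,73)]: print(proj(w,X))
E
```

```text
[450.48521364 331.42939236 334.07257552] [3.14144705e+00 1.06593265e-04 3.13587873e+00]
[376.15101295 331.10536724 497.26989576]
[315.54538232 208.38903274]
[327.69329274 133.5655726 ]
[315.48038027 214.92940753]
[328.55476887 134.83547288]
```

View pics/w1.png

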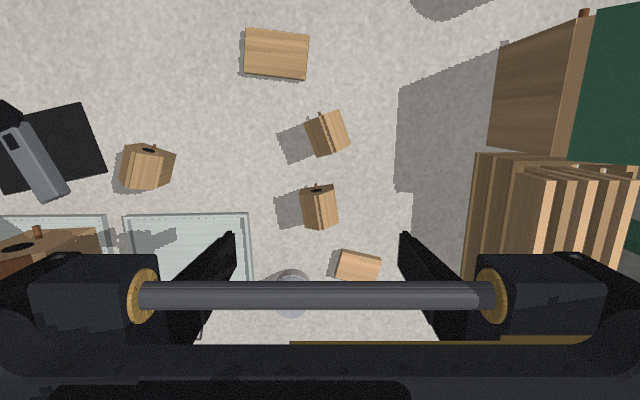

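Wrist view from above: houses at (319,207), (327,134) and (147,167), upright, with perches toward the robot. I'll zoom in to pick the ridge ends.

```bash
python3 - <<'E'
import cv2,numpy as np
w=cv2.imread("pics/w1.png")
f=lambda x,y:cv2.resize(w[y:y+75,x:x+75],None,fx=5,fy=5,interpolation=cv2.INTER_CUBIC)
cv2.imwrite("pics/z1.png",cv2.resize(np.hstack([f(282,170),f(290,96)]),(750,375)))
cv2.imwrite("pics/z2.png",np.hstack([f(110,130)]))
E
```

```text
(no output)
```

View pics/z1.png

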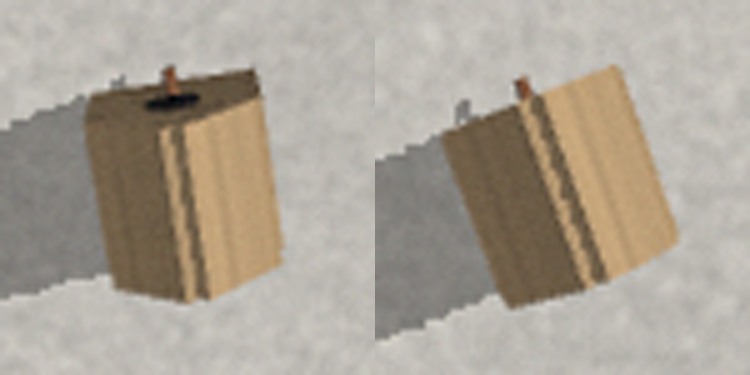

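```bash
cat >> h.py <<'E'
def go(x,y,z,yaw):
    "turn (deg) about tool z first, then shift in turned tool axes"
    s=env.state(); y0=np.degrees(s["tcp_rot"][2]); d=(yaw-y0+180)%360-180
    R=Ro.from_euler("xyz",[180,0,yaw],degrees=True).as_matrix()
    print("turn",round(-d,1),"shift",(R.T@(np.array([x,y,z])-s["eef_pos"])).round(1),"q6",np.degrees(s["joints"][5]).round(0))
def house(c,P,z=42):
    Q=np.array([plane(c,p,z)[:2] for p in P])  # FL FR BR BL in image
    e=[np.linalg.norm(Q[i]-Q[(i+1)%4]) for i in range(4)]
    v=(Q[2]+Q[3]-Q[0]-Q[1])/2
    print("ctr",Q.mean(0).round(1),"edges",np.round(e),"ridge deg",np.degrees(np.arctan2(v[1],v[0])).round(1)); return Q.mean(0)
E
python3 - <<'E'
from h import *
w=cam("wrist"); t=cam("top")
A=np.array([(88,122),(258,97),(283,262),(116,288)])/5+[282,170]
B=np.array([(443-375,135),(615-375,66),(680-375,240),(510-375,308)])/5+[290,96]
for P in (A,B): house(w,P)
for p in [(172,125),(197,300)]: print("A ridge",plane(w,np.array(p)/5+[282,170],73))
for p in [(530,98),(595,285)]: print("B ridge",plane(w,(np.array(p)-[375,0])/5+[290,96],73))
# height from two views: ridge mid in wrist vs top
save("tz",cv2.resize(t["img"][190:250,195:235],None,fx=9,fy=9,interpolation=cv2.INTER_CUBIC))
E
```

```text
ctr [514.5 331.4] edges [51. 53. 52. 53.] ridge deg 8.4
ctr [403.4 343.6] edges [52. 52. 53. 52.] ridge deg 21.3
A ridge [485.33894137 327.32613292  73.        ]
A ridge [537.38727266 334.14665487  73.        ]
B ridge [378.53417693 334.13251063  73.        ]
B ridge [427.19684635 351.47874655  73.        ]
```

View pics/z2.png

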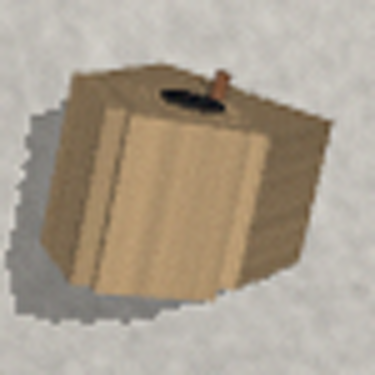

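Sizes check (52 x 53 against 52 x 54). House A is at (513,331) with its ridge at 8°, house B at (403,343) at 20.5°. Going above A for a second view.

Emit:
carry_out:
  motion:
    - [0, 0, 0, -8, 0]
    - [-15, 2, 37, 0, 0]
    - [-15, 2, 37, 0, 0]
    - [-15, 2, 37, 0, 0]
    - [-15, 2, 37, 0, 0]
    - [0, 0, 0, 0, 0]

```text
t: 2.2
eef_pos: [506.6, 348.7, 180.6]
tcp_rot: [-3.139, -0.008, -3.007]
ft_force: [-1.0, -0.3, -0.6]
opening: 0.998
grip_force: 0.0
```

```bash
python3 - <<'E'
from h import *
w=cam("wrist"); save("w2",w["img"]); np.savez("w2.npz",**w); print(env.state()["eef_pos"],env.state()["tcp_rot"])
go(513,331,21,188)
for X in [(485.3,327.3,73),(537.4,334,73)]: print(proj(w,X))
E
```

```text
[506.86465788 349.00743826 183.59570724] [-3.14009966 -0.00456667 -3.00714825]
turn -0.3 shift [ -3.6 -18.7 162.6] q6 -69.0
[296.71526636 177.6435777 ]
[297.25692098 234.02231969]
```

View pics/w2.png

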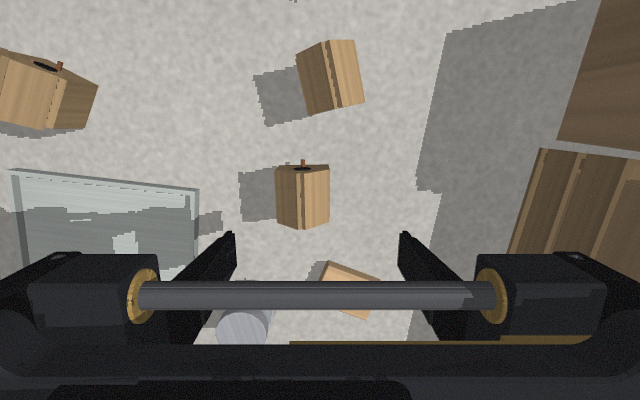

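```bash
python3 - <<'E'
from h import *
w=cam("wrist"); print(env.state()["eef_pos"],env.state()["tcp_rot"],abs(env.state()["qvel"]).max())
save("z3",cv2.resize(w["img"][150:245,260:345],None,fx=6,fy=6,interpolation=cv2.INTER_CUBIC))
for X in [(485.3,327.3,73),(537.4,334,73)]: print((proj(w,X)-[260,150])*6)
E
```

```text
[507.29424862 349.25875284 185.70549201] [-3.14128065e+00 -1.39503616e-03 -3.00701201e+00] 0.04343947747093337
[218.99214965 158.13561543]
[222.30360084 493.32784237]
```

View pics/z3.png

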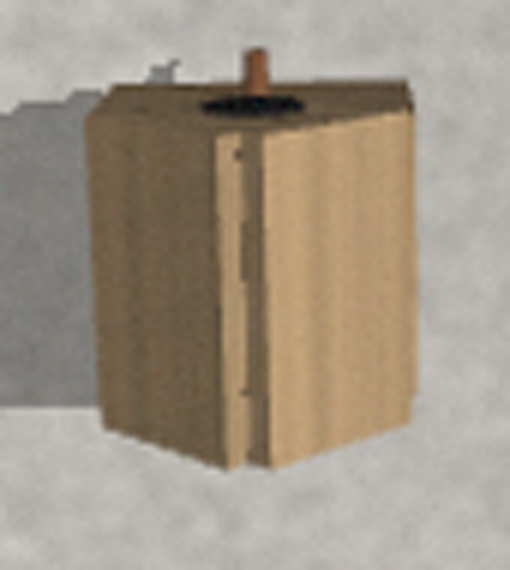

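```bash
cat >> h.py <<'E'
def posecam(c,pos,rot,H):
    Rt=Ro.from_euler("xyz",rot).as_matrix(); d=dict(c); d["R"]=(Rt@H[:3,:3]).T; d["o"]=Rt@H[:3,3]+pos; return d
E
python3 - <<'E'
from h import *
w=cam("wrist"); H=np.asarray(env.read_camera("wrist")["hand_eye"])
w1=posecam(w,np.array([450.485,331.429,334.07]),[3.14145,.0001066,3.135879],H)
A=np.array([(88,122),(258,97),(283,262),(116,288)])/5+[282,170]
A2=np.array([(88,118),(412,108),(415,420),(105,428)])/6+[260,150]
for p,q in zip(A,A2): print(tri(w1,p,w,q))
for p,q in zip([(172,125),(197,300)],[(240,130),(250,467)]): print("ridge",tri(w1,np.array(p)/5+[282,170],w,np.array(q)/6+[260,150]))
house(w,A2); print(env.state()["eef_pos"])
go(513,331,21,188)
E
```

```text
(array([488.64581777, 304.54784008,  39.10137247]), np.float64(1.4747198192991298))
(array([479.21345953, 356.19581792,  45.82477077]), np.float64(0.7988852781053263))
(array([536.50682657, 365.59329142,  29.87559885]), np.float64(1.4338014331147177))
(array([540.88334981, 312.69887214,  41.91694814]), np.float64(1.5368003406536468))
ridge (array([483.62355362, 330.15272647,  62.15634095]), np.float64(0.5383107517040607))
ridge (array([559.23288054, 338.20053089,   2.38853966]), np.float64(0.9940509475280219))
ctr [510.8 334.7] edges [53. 54. 53. 54.] ridge deg 8.8
[507.77915019 349.34987227 187.59856046]
turn -0.3 shift [ -2.6 -18.9 166.6] q6 -69.0
```

Emit:
carry_out:
  motion:
    - [-2, -16, 0, 0, 0]
    - [0, 0, 45, 0, 0]
    - [0, 0, 45, 0, 0]
    - [0, 0, 40, 0, 0]
    - [0, 0, 22, 0, 0]
    - [0, 0, 14, 0, 0]
    - [0, 0, 0, 0, 0]
    - [0, 0, 0, 0, 1]
    - [0, 0, 0, 0, 1]
    - [0, 0, 0, 0, 1]
    - [0, 0, 0, 0, 1]
    - [0, 0, 0, 0, 1]

```text
t: 3.6
eef_pos: [512.3, 333.2, 20.1]
tcp_rot: [3.141, 0.001, -3.008]
ft_force: [0.1, -1.3, 0.5]
opening: 0.637
grip_force: 0.0
```

Emit:
carry_out:
  motion:
    - [0, 0, 0, 0, 1]
    - [0, 0, 0, 0, 1]
    - [0, 0, 0, 0, 1]

```text
t: 3.9
eef_pos: [512.3, 333.3, 19.9]
tcp_rot: [3.141, 0.001, -3.008]
ft_force: [-0.9, 0.6, 5.1]
opening: 0.567
grip_force: 30.0
```

Emit:
carry_out:
  motion:
    - [0, 0, -10, 0, 1]
    - [0, 0, -25, 0, 1]
    - [0, 0, -40, 0, 1]
    - [0, 0, -45, 0, 1]
    - [0, 0, 0, 0, 1]

```text
t: 4.4
eef_pos: [514.1, 334.1, 145.6]
tcp_rot: [3.139, 0.008, -3.008]
ft_force: [1.3, -0.1, -0.8]
opening: 0.566
grip_force: 30.0
```

```bash
python3 - <<'E'
from h import *
t=cam("top"); w=cam("wrist"); s=env.state(); print(s["eef_pos"],s["opening"],s["grip_force"])
P=np.array([(192,68),(370,66),(370,213),(193,215)])/3.2+[190,135]
Q=np.array([plane(t,p,14) for p in P]); print(Q.round(1), Q.mean(0))
H=np.asarray(env.read_camera("wrist")["hand_eye"])
w1=posecam(w,np.array([450.485,331.429,334.07]),[3.14145,.0001066,3.135879],H)
for p in [(250,212),(124,214)]: print(plane(w1,p,14))
for p,q in [((250,212),P[3]),((124,214),P[2])]: print(tri(w1,p,t,q))
print("tag base", plane(t,np.array((271,52))/3.2+[190,135],62))
save("w3",w["img"])
E
```

```text
[512.19607507 333.06564413 140.60403525] 0.571284363651404 29.9991774559021
[[697.  218.   14. ]
 [696.4   9.6  14. ]
 [521.8  11.5  14. ]
 [522.6 214.5  14. ]] [609.43262721 113.40691838  14.        ]
[523.02844307 223.24069675  14.        ]
[525.29438928  19.83769628  14.        ]
(array([527.18059121, 218.57410946,  -4.88841938]), np.float64(3.2323212087107267))
(array([526.11108854,  12.36804694,   2.84761465]), np.float64(5.187047185797327))
tag base [700.33458641 120.07138354  62.        ]
```

Emit:
carry_out:
  motion:
    - [0, 0, -3, 8.2, 1]
    - [0, 0, -3, 8.2, 1]
    - [0, 0, -3, 8.2, 1]
    - [0, 0, -3, 8.2, 1]
    - [0, 0, -3, 8.2, 1]
    - [0, 0, 0, 8.2, 1]
    - [0, 0, 0, 8.2, 1]
    - [0, 0, 0, 8.2, 1]
    - [0, 0, 0, 8.2, 1]
    - [0, 0, 0, 8.2, 1]
    - [0, 0, 0, 8.0, 1]
    - [0, 0, 0, 8.0, 1]

```text
t: 5.75
eef_pos: [511.5, 332.7, 152.7]
tcp_rot: [-3.139, 0.002, 1.559]
ft_force: [-0.1, -0.7, -0.6]
opening: 0.568
grip_force: 30.0
```

Emit:
carry_out:
  motion:
    - [-30, 18, -5, 0, 1]
    - [-40, 24, -5, 0, 1]
    - [-40, 24, -5, 0, 1]
    - [-40, 24, -5, 0, 1]
    - [0, 0, 0, 0, 1]
    - [0, 0, 0, 0, 1]
    - [0, 0, 0, 0, 1]

```text
t: 6.45
eef_pos: [600.5, 183.1, 173.3]
tcp_rot: [-3.139, 0.0, 1.565]
ft_force: [0.1, 0.4, -1.3]
opening: 0.566
grip_force: 30.0
```

```bash
python3 - <<'E'
from h import *
w=cam("wrist"); s=env.state(); print(s["eef_pos"],s["tcp_rot"],s["opening"],abs(s["qvel"]).max())
save("w4",w["img"]); np.savez("w4.npz",**w)
for x in (610-85,610+85):
  for y in (14,114,214): print(x,y,proj(w,(x,y,14)).round())
E
```

```text
[600.47148301 183.46957746 173.66521074] [-3.13978556e+00  1.65146948e-04  1.56620530e+00] 0.5647766824060205 0.007991651118862436
525 14 [254. 328.]
525 114 [249. 251.]
525 214 [243. 161.]
695 14 [396. 327.]
695 114 [402. 250.]
695 214 [409. 160.]
```

View pics/w4.png

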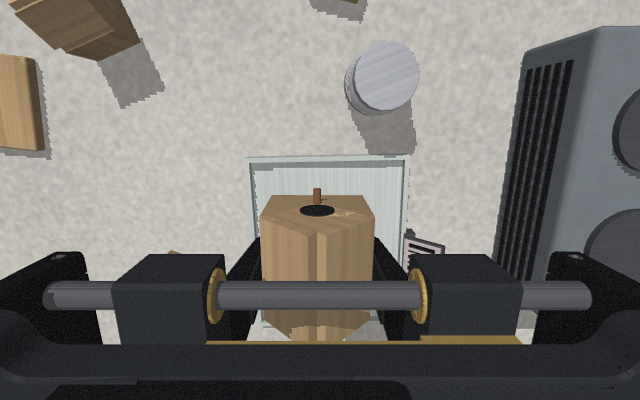

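Wrist view over the tray: its left edge runs from (247,157) to (410,156), the tag is at (424,243), and the held house is upright and centred.

```bash
python3 - <<'E'
from h import *
w=dict(np.load("w4.npz"))
g=cv2.cvtColor(w["img"],cv2.COLOR_BGR2GRAY).astype(float)
for p in [(247,157),(410,156)]: print(plane(w,p,14).round(1))
for p in [(404,232),(445,247)]: print("tagtop",plane(w,p,75).round(1))
print(np.round(g[148:168,270:390].mean(1)), np.round(g[175:190,240:265].mean(0)), np.round(g[175:190,395:420].mean(0)))
go(637,118,27,90)
E
```

```text
[529.2 218.   14. ]
[696.2 218.2  14. ]
tagtop [677.9 158.5  75. ]
tagtop [715.7 144.   75. ]
[177. 178. 178. 178. 179. 177. 168. 164. 172. 186. 192. 191. 181. 157.
 136. 133. 134. 133. 132. 144.] [192. 192. 192. 192. 191. 190. 193. 193. 194. 198. 151.  96. 113. 135.
 154. 182. 199. 196. 198. 196. 191. 196. 198. 193. 194.] [195. 195. 201. 203. 198. 195. 162. 114. 114. 186. 194. 193. 192. 178.
 180. 189. 193. 192. 191. 190. 188. 187. 187. 187. 187.]
turn -0.3 shift [-65.5  36.5 146.7] q6 11.0
```

Emit:
carry_out:
  motion:
    - [-33, 18, 0, 0, 1]
    - [-33, 18, 0, 0, 1]
    - [0, 0, 0, 0, 1]
    - [0, 0, 40, 0, 1]
    - [0, 0, 40, 0, 1]
    - [0, 0, 35, 0, 1]
    - [0, 0, 20, 0, 1]
    - [0, 0, 8, 0, 1]
    - [0, 0, 0, 0, 1]
    - [0, 0, 0, 0, 1]

```text
t: 7.5
eef_pos: [637.3, 117.1, 32.7]
tcp_rot: [3.14, -0.0, 1.566]
ft_force: [0.5, -0.5, -1.1]
opening: 0.567
grip_force: 30.0
```

Emit:
carry_out:
  motion:
    - [0, 0, 4, 0, 1]
    - [0, 0, 2, 0, 1]
    - [0, 0, 1, 0, 1]
    - [0, 0, 0, 0, 1]

```text
t: 7.9
eef_pos: [637.1, 116.4, 24.9]
tcp_rot: [3.141, -0.0, 1.565]
ft_force: [-0.5, 1.2, 0.3]
opening: 0.565
grip_force: 30.0
```

Now release it, rise, and turn back towards house B.

Emit:
carry_out:
  motion:
    - [0, 0, 0, 0, 0.22]
    - [0, 0, 0, 0, 0.22]
    - [0, 0, 0, 0, 0.22]
    - [0, 0, 0, 0, 0.22]
    - [0, 0, -15, 0, 0.22]
    - [0, 0, -40, 0, 0.22]
    - [0, 0, -45, 0, 0]
    - [0, 0, -45, 0, 0]
    - [0, 0, -45, 0, 0]
    - [0, 0, -40, 0, 0]
    - [0, 0, 0, 0, 0]

```text
t: 9.0
eef_pos: [638.4, 116.6, 261.9]
tcp_rot: [3.131, -0.001, 1.565]
ft_force: [0.4, -0.8, -0.0]
opening: 0.995
grip_force: 0.0
```

```bash
python3 - <<'E'
from h import *
go(470,300,300,200)
go(400,118,330,180)
w=cam("wrist");save("w5",w["img"])
E
```

```text
turn -110.3 shift [ 95.5 229.9 -38.1] q6 5.0
turn -90.3 shift [238.4   1.4 -68.1] q6 5.0
```

Emit:
carry_out:
  motion:
    - [0, 0, 0, 7.8, 0]
    - [0, 0, 0, 7.8, 0]
    - [0, 0, 0, 7.8, 0]
    - [0, 0, 0, 7.8, 0]
    - [0, 0, 0, 7.8, 0]
    - [0, 0, 0, 7.8, 0]
    - [0, 0, 0, 7.8, 0]
    - [0, 0, 0, 7.8, 0]
    - [0, 0, 0, 7.0, 0]

```text
t: 9.95
eef_pos: [636.4, 116.3, 253.8]
tcp_rot: [-3.141, 0.002, 0.348]
ft_force: [0.6, -0.2, 0.1]
opening: 1.004
grip_force: 0.0
```

Emit:
carry_out:
  motion:
    - [-17, -37, 5, 0, 0]
    - [-17, -37, 5, 0, 0]
    - [-17, -37, 10, 0, 0]
    - [-18, -37, 10, 0, 0]
    - [-18, -37, 10, 0, 0]
    - [-18, -37, 10, 0, 0]
    - [-18, -37, 11, 0, 0]
    - [-18, -36, 11, 0, 0]
    - [0, 0, 0, 0, 0]
    - [0, 0, 0, 0, 0]
    - [0, 0, 0, 0, 0]

```text
t: 11.05
eef_pos: [403.0, 343.8, 182.7]
tcp_rot: [3.141, -0.0, 0.353]
ft_force: [0.2, -0.5, 0.5]
opening: 1.003
grip_force: 0.0
```

```bash
cat >> h.py <<'E'
def wood(img):
    h=cv2.cvtColor(img,cv2.COLOR_BGR2HSV); return cv2.morphologyEx(cv2.inRange(h,(8,70,40),(25,255,255)),cv2.MORPH_OPEN,np.ones((3,3)))
def hull(x,y,yaw,z0=0):
    R=Ro.from_euler("z",yaw,degrees=True).as_matrix()
    return [R@np.array([a*b,c*27,z])+[x,y,z0] for a in(-1,1) for c,z,b in((-1,0,24),(1,0,24),(-1,42,26),(1,42,26),(0,71,26))]
def fit(c,x,y,yaw):
    "compare outline centroid of the seen house with that expected at x,y,yaw; shift accordingly"
    cs=cv2.findContours(wood(c["img"]),cv2.RETR_EXTERNAL,cv2.CHAIN_APPROX_NONE)[0]
    for i in range(3):
        P=cv2.convexHull(np.float32([proj(c,X) for X in hull(x,y,yaw)])); m=P.reshape(-1,2).mean(0)
        C=cv2.convexHull(min((k for k in cs if cv2.contourArea(k)>400),key=lambda k:np.linalg.norm(k.reshape(-1,2).mean(0)-m)))
        ce=lambda Q:(lambda M:np.array([M["m10"],M["m01"]])/M["m00"])(cv2.moments(Q))
        d=plane(c,ce(C),40)-plane(c,ce(P),40)
        r=cv2.minAreaRect(C),cv2.minAreaRect(P)
        print("seen area",cv2.contourArea(C),"expected",cv2.contourArea(P),"bbox",cv2.boundingRect(C),cv2.boundingRect(P),"shift",d.round(1)[:2],"rects",np.round(r[0][2],1),np.round(r[1][2],1))
        x+=d[0]; y+=d[1]
    return x,y
E
python3 - <<'E'
from h import *
w=cam("wrist"); s=env.state(); print(s["eef_pos"],s["tcp_rot"],abs(s["qvel"]).max())
save("w6",w["img"])
x,y=fit(w,403,343,20.5); print(x,y); go(x,y,20,20.5)
E
```

```text
[403.24096477 343.64338093 182.74905045] [ 3.14157715e+00 -2.76801152e-04  3.52703740e-01] 0.007297653121560911
seen area 3212.0 expected 3225.134008205496 bbox (286, 169, 54, 65) (288, 164, 57, 66) shift [-6.2  2.1] rects 90.0 89.8
seen area 3212.0 expected 3229.07893741969 bbox (286, 169, 54, 65) (284, 169, 56, 66) shift [-0.1 -0.1] rects 90.0 89.8
seen area 3212.0 expected 3229.1924017407 bbox (286, 169, 54, 65) (284, 169, 57, 66) shift [-0. -0.] rects 90.0 89.8
396.6672560253399 344.9829206388711
turn -0.3 shift [ -5.7  -3.6 162.7] q6 103.0
```

Emit:
carry_out:
  motion:
    - [-4, -3, 0, 0, 0]
    - [0, 0, 45, 0, 0]
    - [0, 0, 45, 0, 0]
    - [0, 0, 40, 0, 0]
    - [0, 0, 20, 0, 0]
    - [0, 0, 12, 0, 0]
    - [0, 0, 0, 0, 0]
    - [0, 0, 0, 0, 0.5]
    - [0, 0, 0, 0, 1]
    - [0, 0, 0, 0, 1]
    - [0, 0, 0, 0, 1]
    - [0, 0, 0, 0, 1]

```text
t: 12.3
eef_pos: [397.8, 345.8, 21.1]
tcp_rot: [-3.141, -0.001, 0.354]
ft_force: [0.7, 0.6, 0.2]
opening: 0.634
grip_force: 0.0
```

Emit:
carry_out:
  motion:
    - [0, 0, 0, 0, 1]
    - [0, 0, 0, 0, 1]
    - [0, 0, 0, 0, 1]
    - [0, 0, 0, 0, 1]

```text
t: 12.7
eef_pos: [397.7, 345.8, 20.9]
tcp_rot: [-3.141, -0.0, 0.354]
ft_force: [-0.4, -1.0, 4.8]
opening: 0.564
grip_force: 30.0
```

Emit:
carry_out:
  motion:
    - [0, 0, -10, 0, 1]
    - [0, 0, -30, 0, 1]
    - [0, 0, -30, -8, 1]
    - [0, 0, -30, -8, 1]
    - [0, 0, -30, -8, 1]
    - [0, 0, -20, -8, 1]
    - [0, 0, 0, -8, 1]
    - [0, 0, 0, -8, 1]
    - [0, 0, 0, -8, 1]
    - [0, 0, 0, -8, 1]
    - [0, 0, 0, -6, 1]

```text
t: 13.8
eef_pos: [397.4, 345.5, 171.0]
tcp_rot: [-3.141, 0.0, 1.581]
ft_force: [-0.2, -0.1, -2.4]
opening: 0.566
grip_force: 30.0
```

Emit:
carry_out:
  motion:
    - [-30, 18, 0, 0, 1]
    - [-36, 23, 0, 0, 1]
    - [-36, 23, 0, 0, 1]
    - [-36, 23, 0, 0, 1]
    - [-36, 23, 0, 0, 1]
    - [-36, 23, 0, 0, 1]
    - [-36, 23, 0, 0, 1]
    - [-40, 23, 0, 0, 1]
    - [0, 0, 0, 0, 1]
    - [0, 0, 0, 0, 1]

```text
t: 14.8
eef_pos: [577.9, 59.6, 170.6]
tcp_rot: [-3.141, -0.0, 1.573]
ft_force: [0.0, 0.2, -1.8]
opening: 0.566
grip_force: 30.0
```

```bash
python3 - <<'E'
from h import *
t=cam("top"); c=cv2.imread("pics/top0.png"); 
for p,z in [((410,80),110),((410,185),110),((512,180),110),((460,60),165),((455,175),165)]: print(plane(t,np.array(p)/3.2+[190,135],z).round())
go(577,60,26,90); print(env.state()["opening"])
w=cam("wrist"); save("w7",w["img"])
x,y=fit(w,637,117,90)
E
```

```text
[652. -36. 110.]
[536. -34. 110.]
[ 540. -144.  110.]
[657. -88. 165.]
[536. -80. 165.]
turn 0.2 shift [ -0.6  -0.5 144.6] q6 -1.0
0.5688085132806742
seen area 4195.5 expected 3860.8484521314967 bbox (349, 97, 69, 70) (347, 106, 67, 65) shift [2.5 5.2] rects 5.0 3.0
seen area 4195.5 expected 3938.233033505501 bbox (349, 97, 69, 70) (349, 99, 69, 66) shift [ 0.1 -0.3] rects 5.0 4.8
seen area 4195.5 expected 3935.5844402782386 bbox (349, 97, 69, 70) (349, 100, 69, 66) shift [0. 0.] rects 5.0 4.7
```

Emit:
carry_out:
  motion:
    - [0, 0, 40, 0, 1]
    - [0, 0, 40, 0, 1]
    - [0, 0, 35, 0, 1]
    - [0, 0, 20, 0, 1]
    - [0, 0, 6, 0, 1]
    - [0, 0, 3, 0, 1]
    - [0, 0, 1, 0, 1]
    - [0, 0, 0, 0, 1]

```text
t: 15.7
eef_pos: [578.5, 60.8, 26.7]
tcp_rot: [3.14, -0.0, 1.576]
ft_force: [0.1, 0.5, -1.9]
opening: 0.564
grip_force: 30.0
```

Emit:
carry_out:
  motion:
    - [0, 0, 0, 0, 0.22]
    - [0, 0, 0, 0, 0.22]
    - [0, 0, 0, 0, 0.22]
    - [0, 0, 0, 0, 0.22]
    - [0, 0, -15, 0, 0.22]
    - [0, 0, -40, 0, 0.22]
    - [0, 0, -45, 0, 0]
    - [0, 0, -45, 0, 0]
    - [0, 0, -40, 0, 0]
    - [0, 0, 0, -8, 0]
    - [0, 0, 0, -8, 0]
    - [0, 0, 0, -8, 0]

```text
t: 16.9
eef_pos: [577.9, 60.5, 211.1]
tcp_rot: [3.141, 0.0, 2.0]
ft_force: [-0.1, 0.1, 0.4]
opening: 1.0
grip_force: 0.0
```

Emit:
carry_out:
  motion:
    - [0, 0, 0, -8, 0]
    - [0, 0, 0, -8, 0]
    - [0, 0, 0, -8, 0]
    - [0, 0, 0, -8, 0]
    - [0, 0, 0, -8, 0]
    - [0, 0, 0, -8, 0]
    - [0, 0, 0, -6, 0]
    - [33, -3, 0, 0, 0]
    - [33, -4, 0, 0, 0]
    - [33, -4, 0, 0, 0]
    - [34, -3, 0, 0, 0]
    - [0, 0, 0, 0, 0]

```text
t: 18.1
eef_pos: [441.5, 74.2, 210.9]
tcp_rot: [-3.141, -0.002, 2.937]
ft_force: [1.5, 1.2, -0.0]
opening: 1.001
grip_force: 0.0
```

Emit:
carry_out:
  motion:
    - [0, 0, 0, 0, 0]
    - [0, 0, 0, 0, 0]

```text
t: 18.3
eef_pos: [446.0, 73.8, 210.8]
tcp_rot: [3.141, 0.001, 2.937]
ft_force: [-0.2, -0.7, 0.0]
opening: 0.999
grip_force: 0.0
```

```bash
python3 - <<'E'
from h import *
w=cam("wrist"); s=env.state(); print(s["eef_pos"],s["tcp_rot"],abs(s["qvel"]).max())
save("w8",w["img"])
for a in (-5,-10,-15,-20): print(a); x,y=fit(w,445,74,a); print(x,y)
E
```

```text
[445.93054805  73.75400572 210.62669009] [3.14138822e+00 5.26677876e-04 2.93663427e+00] 0.004330649309627103
-5
seen area 2711.0 expected 2702.474434756441 bbox (293, 156, 55, 62) (288, 157, 57, 62) shift [-0.1  2.2] rects 8.3 83.3
seen area 2711.0 expected 2703.826087681344 bbox (293, 156, 55, 62) (290, 156, 57, 62) shift [-0. -0.] rects 8.3 83.3
seen area 2711.0 expected 2703.8130649805535 bbox (293, 156, 55, 62) (290, 156, 57, 62) shift [-0.  0.] rects 8.3 83.3
444.9332229370479 76.14622752491182
-10
seen area 2711.0 expected 2705.3685915439855 bbox (293, 156, 55, 62) (290, 159, 53, 60) shift [-0.   2.2] rects 8.3 88.3
seen area 2711.0 expected 2705.4194201983046 bbox (293, 156, 55, 62) (292, 158, 53, 60) shift [-0. -0.] rects 8.3 88.3
seen area 2711.0 expected 2705.4088411689736 bbox (293, 156, 55, 62) (292, 158, 53, 60) shift [-0.  0.] rects 8.3 88.3
444.9488154830004 76.1998935055353
-15
seen area 2711.0 expected 2704.323204620043 bbox (293, 156, 55, 62) (291, 158, 53, 61) shift [-0.   2.3] rects 8.3 3.3
seen area 2711.0 expected 2703.0113268236164 bbox (293, 156, 55, 62) (293, 158, 53, 60) shift [-0. -0.] rects 8.3 3.3
seen area 2711.0 expected 2703.0030057996046 bbox (293, 156, 55, 62) (293, 157, 53, 61) shift [-0.  0.] rects 8.3 3.3
444.94973815023934 76.25632919615192
-20
seen area 2711.0 expected 2699.3461868795566 bbox (293, 156, 55, 62) (289, 156, 57, 62) shift [-0.   2.3] rects 8.3 8.3
seen area 2711.0 expected 2696.62116608792 bbox (293, 156, 55, 62) (291, 156, 57, 62) shift [-0. -0.] rects 8.3 8.3
seen area 2711.0 expected 2696.613466268871 bbox (293, 156, 55, 62) (291, 156, 57, 62) shift [-0.  0.] rects 8.3 8.3
444.9370575613696 76.31921414641857
```

View pics/w8.png

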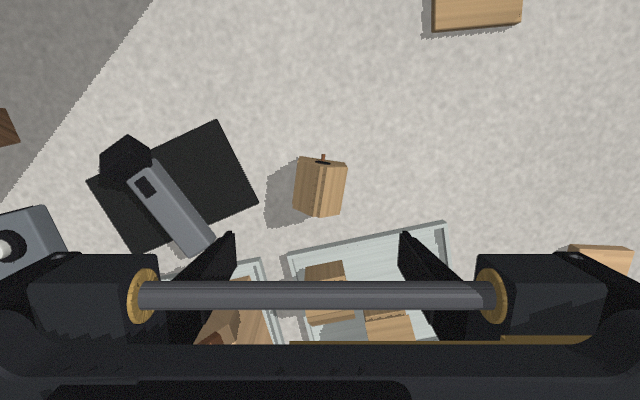

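View: house C at (320,187), upright, with its rectangle at 8.3° to the tool, so its yaw is -20°. The scanner is grey, its bar running from (150,185) to (200,250) and its head at (125,155). Two houses stand in the tray.

Emit:
carry_out:
  motion:
    - [1, 2, 0, 8.3, 0]
    - [0, 0, 45, 0, 0]
    - [0, 0, 45, 0, 0]
    - [0, 0, 45, 0, 0]
    - [0, 0, 30, 0, 0]
    - [0, 0, 20, 0, 0]
    - [0, 0, 5, 0, 0]
    - [0, 0, 0, 0, 0]
    - [0, 0, 0, 0, 0.5]
    - [0, 0, 0, 0, 1]
    - [0, 0, 0, 0, 1]
    - [0, 0, 0, 0, 1]

```text
t: 19.55
eef_pos: [444.7, 76.1, 21.2]
tcp_rot: [3.141, 0.001, 2.792]
ft_force: [1.3, 0.1, 0.4]
opening: 0.721
grip_force: 0.0
```

Emit:
carry_out:
  motion:
    - [0, 0, 0, 0, 1]
    - [0, 0, 0, 0, 1]
    - [0, 0, 0, 0, 1]
    - [0, 0, 0, 0, 1]
    - [0, 0, 0, 0, 1]

```text
t: 20.05
eef_pos: [444.5, 76.1, 20.8]
tcp_rot: [3.141, 0.0, 2.792]
ft_force: [-1.5, -0.2, 6.0]
opening: 0.567
grip_force: 30.0
```

Emit:
carry_out:
  motion:
    - [0, 0, -10, 0, 1]
    - [0, 0, -30, 0, 1]
    - [0, 0, -30, 8, 1]
    - [0, 0, -30, 8, 1]
    - [0, 0, -30, 8, 1]
    - [0, 0, -20, 8, 1]
    - [0, 0, 0, 8, 1]
    - [0, 0, 0, 8, 1]
    - [0, 0, 0, 8, 1]
    - [0, 0, 0, 8, 1]
    - [0, 0, 0, 6, 1]

```text
t: 21.15
eef_pos: [444.0, 76.0, 171.1]
tcp_rot: [-3.141, -0.0, 1.565]
ft_force: [0.9, -0.6, -1.1]
opening: 0.565
grip_force: 30.0
```

Emit:
carry_out:
  motion:
    - [20, 26, 0, 0, 1]
    - [20, 26, 0, 0, 1]
    - [20, 26, 0, 0, 1]
    - [20, 27, 0, 0, 1]
    - [20, 27, 0, 0, 1]
    - [0, 0, 0, 0, 1]
    - [0, 0, 0, 0, 1]
    - [0, 0, 40, 0, 1]
    - [0, 0, 40, 0, 1]
    - [0, 0, 35, 0, 1]
    - [0, 0, 15, 0, 1]
    - [0, 0, 0, 0, 1]

```text
t: 22.35
eef_pos: [575.3, 175.4, 39.5]
tcp_rot: [-3.138, 0.001, 1.57]
ft_force: [0.3, -0.3, -0.7]
opening: 0.567
grip_force: 30.0
```

Emit:
carry_out:
  motion:
    - [0, 0, 8, 0, 1]
    - [0, 0, 4, 0, 1]
    - [0, 0, 2, 0, 1]
    - [0, 0, 0, 0, 1]
    - [0, 0, 0, 0, 1]

```text
t: 22.85
eef_pos: [576.6, 176.0, 27.1]
tcp_rot: [3.141, -0.0, 1.57]
ft_force: [0.1, 0.1, -0.8]
opening: 0.566
grip_force: 30.0
```

Emit:
carry_out:
  motion:
    - [0, 0, 1, 0, 1]
    - [0, 0, 0, 0, 0.22]
    - [0, 0, 0, 0, 0.22]
    - [0, 0, 0, 0, 0.22]
    - [0, 0, 0, 0, 0.22]
    - [0, 0, -15, 0, 0.22]
    - [0, 0, -40, 0, 0.22]
    - [0, 0, -45, 0, 0]
    - [0, 0, -45, 0, 0]
    - [0, 0, -45, 0, 0]
    - [0, 0, -45, 8, 0]
    - [0, 0, 0, 8, 0]

```text
t: 24.05
eef_pos: [577.9, 176.3, 268.3]
tcp_rot: [3.132, -0.005, 1.286]
ft_force: [-0.0, -0.2, -0.9]
opening: 0.999
grip_force: 0.0
```

Emit:
carry_out:
  motion:
    - [0, 0, 0, 8, 0]
    - [0, 0, 0, 8, 0]
    - [0, 0, 0, 8, 0]
    - [0, 0, 0, 8, 0]
    - [0, 0, 0, 8, 0]
    - [0, 0, 0, 8, 0]
    - [0, 0, 0, 6, 0]
    - [-25, 22, 0, 0, 0]
    - [-29, 25, 0, 0, 0]
    - [-29, 25, 0, 0, 0]
    - [-29, 25, 0, 0, 0]
    - [-29, 25, 0, 0, 0]

```text
t: 25.25
eef_pos: [484.4, 12.1, 261.7]
tcp_rot: [3.141, -0.001, 0.349]
ft_force: [0.7, -0.4, 0.8]
opening: 1.002
grip_force: 0.0
```

Emit:
carry_out:
  motion:
    - [-29, 25, 0, 0, 0]
    - [-29, 25, 0, 0, 0]
    - [-30, 28, 0, 0, 0]
    - [0, 0, 0, 0, 0]
    - [0, 0, 0, 0, 0]
    - [0, 0, 0, 0, 0]

```text
t: 25.85
eef_pos: [429.8, -89.7, 261.1]
tcp_rot: [3.141, -0.001, 0.349]
ft_force: [-0.7, -0.1, 0.2]
opening: 1.0
grip_force: 0.0
```

```bash
python3 - <<'E'
from h import *
w=cam("wrist"); s=env.state(); print(s["eef_pos"],s["tcp_rot"],abs(s["qvel"]).max())
save("w9",w["img"]); np.savez("w9.npz",**w)
E
```

```text
[429.84277897 -89.45523239 260.96089262] [ 3.14144119e+00 -5.01556012e-04  3.49674274e-01] 0.006138413401846249
```

View pics/w9.png

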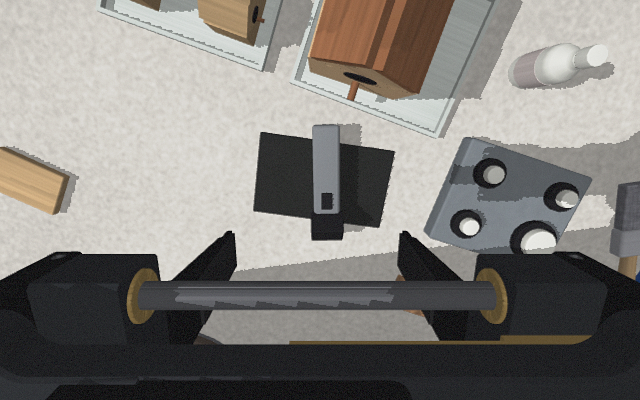

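View: the grey scanner's bar runs from (326,125) to (328,213), with its head down to row 240. Mat corners are (261,132), (395,151), (382,228) and (254,210). Key tops are left (493,174), right (566,197), timer (468,226) and start (540,240).

```bash
python3 - <<'E'
from h import *
w=dict(np.load("w9.npz"));im=w["img"].astype(int)
M=np.array([plane(w,p,4)[:2] for p in [(261,132),(395,151),(382,228),(254,210)]])
e=[np.linalg.norm(M[i]-M[(i+1)%4]).round(1) for i in range(4)]
v=M[1]-M[0]; print("mat",M.mean(0),e,np.degrees(np.arctan2(v[1],v[0])))
g=im.sum(2)/3
for r in (135,150,165,180,195): print(r,g[r,304:350].round().astype(int).tolist())
print("col",g[116:134,326].round().tolist(), g[205:245,322].round().tolist())
for n,p,z in [("left",(493,174),52),("right",(566,197),52),("timer",(468,226),52),("start",(540,240),52)]: print(n,plane(w,p,z).round(1))
for n,p in [("tail",(326,125)),("barfront",(328,213))]: print(n,plane(w,p,34).round(1))
print("headfront",plane(w,(328,240),53))
for n,p in [("FL",(472,137)),("FR",(591,178)),("NL",(425,230))]: print(n,plane(w,p,30).round(1))
E
```

```text
mat [ 423.783706   -102.29640549] [np.float64(178.7), np.float64(109.0), np.float64(182.4), np.float64(107.5)] -77.91075603746735
135 [203, 198, 207, 212, 215, 216, 213, 215, 153, 139, 141, 141, 140, 142, 141, 142, 141, 143, 138, 140, 139, 140, 140, 138, 139, 139, 138, 139, 136, 138, 137, 136, 138, 124, 97, 85, 138, 138, 140, 136, 139, 144, 144, 143, 148, 147]
150 [44, 44, 46, 46, 45, 42, 45, 42, 68, 143, 143, 144, 140, 138, 141, 138, 140, 138, 139, 139, 136, 139, 137, 138, 137, 136, 135, 136, 136, 138, 137, 136, 139, 125, 100, 68, 41, 36, 36, 34, 37, 36, 34, 30, 33, 37]
165 [43, 46, 45, 44, 46, 45, 47, 47, 46, 138, 144, 142, 140, 136, 137, 140, 137, 137, 134, 136, 136, 138, 135, 135, 137, 137, 135, 138, 137, 132, 134, 133, 137, 122, 104, 68, 40, 34, 32, 34, 33, 35, 30, 36, 35, 30]
180 [42, 45, 47, 47, 48, 37, 45, 48, 35, 121, 145, 139, 142, 136, 137, 138, 138, 137, 138, 138, 138, 135, 139, 137, 136, 135, 136, 135, 134, 134, 135, 134, 137, 121, 99, 70, 35, 37, 28, 33, 32, 35, 38, 39, 36, 31]
195 [46, 45, 46, 48, 45, 45, 43, 51, 42, 72, 142, 139, 137, 138, 134, 138, 142, 79, 38, 41, 41, 43, 43, 37, 41, 43, 38, 33, 69, 134, 138, 131, 133, 119, 100, 68, 39, 31, 40, 31, 35, 33, 35, 36, 42, 32]
col [204.0, 203.0, 202.0, 202.0, 202.0, 208.0, 211.0, 205.0, 124.0, 96.0, 127.0, 133.0, 140.0, 139.0, 141.0, 137.0, 141.0, 140.0] [40.0, 38.0, 39.0, 37.0, 74.0, 140.0, 135.0, 137.0, 105.0, 32.0, 33.0, 36.0, 37.0, 27.0, 40.0, 31.0, 36.0, 40.0, 37.0, 36.0, 38.0, 35.0, 33.0, 36.0, 31.0, 34.0, 43.0, 32.0, 30.0, 37.0, 29.0, 36.0, 33.0, 26.0, 36.0, 114.0, 223.0, 214.0, 213.0, 216.0]
left [ 510.9 -286.1   52. ]
right [ 516.2 -383.8   52. ]
timer [ 441.5 -288.5   52. ]
start [ 456.  -383.2   52. ]
tail [495.6 -78.4  34. ]
barfront [ 392.3 -119.8   34. ]
headfront [ 364.01958801 -129.68074452   53.        ]
FL [ 543.7 -252.7   30. ]
FR [ 549.8 -419.1   30. ]
NL [ 413.3 -250.3   30. ]
```

```bash
python3 - <<'E'
from h import *
w=dict(np.load("w9.npz"))
a,b=plane(w,(325.2,135),34),plane(w,(325.9,195),34); d=(b-a)[:2]; d/=np.linalg.norm(d); print("yaw",np.degrees(np.arctan2(d[1],d[0])))
t=plane(w,(325.1,124.5),34)[:2]; o=t+75*d; print("tail",t,"origin",o)
go(o[0],o[1],60,20+0); print(env.state()["t"])
# second view check of bar height: bar sides in top view
t2=cam("top")
for p in [(455,235),(490,315)]: print(plane(t2,np.array(p)/3.2+[190,135],34))
E
```

```text
yaw -158.88594637993336
tail [495.75621728 -77.21582109] origin [ 425.79132682 -104.23274364]
turn 0.0 shift [ -8.9  12.5 201. ] q6 50.0
25.9
[491.93357535 -84.78917894  34.        ]
[ 401.12714287 -121.89198756   34.        ]
```

Emit:
carry_out:
  motion:
    - [-4, 6, 30, -1, 0]
    - [-5, 6, 40, 0, 0]
    - [0, 0, 40, 0, 0]
    - [0, 0, 20, 0, 0]
    - [0, 0, 0, 0, 0]
    - [0, 0, 0, 0, 0]
    - [0, 0, 0, 0, 0]

```text
t: 26.65
eef_pos: [426.0, -104.5, 131.8]
tcp_rot: [3.14, -0.002, 0.367]
ft_force: [-0.1, -0.7, -0.1]
opening: 0.997
grip_force: 0.0
```

```bash
python3 - <<'E'
from h import *
w=cam("wrist"); s=env.state(); print(s["eef_pos"],s["tcp_rot"][2])
save("w10",w["img"]); np.savez("w10.npz",**w)
w9=dict(np.load("w9.npz"))
g=w["img"].astype(int).sum(2)/3
tp=proj(w,(495.8,-77.2,34)); op=proj(w,(425.8,-104.2,34)); print(tp,op)
for f in(.3,.6):
    r=int(tp[1]+f*(op[1]-tp[1])); c=int(tp[0]+f*(op[0]-tp[0])); row=g[r,c-40:c+40]
    print(r,c-40,row.round().astype(int).tolist())
c=int(tp[0]); print(int(tp[1])-15,g[int(tp[1])-15:int(tp[1])+15,c].round().astype(int).tolist())
E
```

```text
[ 425.9652047  -104.56602739  131.79582666] 0.3666650632135626
[315.09879731 117.04445336] [315.28760682 206.92218201]
144 275 [53, 51, 47, 50, 46, 46, 54, 51, 44, 53, 49, 52, 53, 52, 48, 47, 51, 48, 45, 50, 61, 134, 157, 155, 157, 155, 153, 155, 154, 154, 153, 155, 151, 154, 154, 152, 155, 153, 151, 153, 151, 155, 149, 154, 149, 156, 153, 150, 151, 153, 151, 153, 150, 146, 147, 148, 152, 147, 133, 114, 94, 92, 144, 149, 152, 153, 152, 155, 154, 155, 156, 155, 152, 150, 149, 151, 152, 157, 155, 161]
170 275 [49, 52, 51, 50, 50, 49, 55, 49, 49, 51, 53, 46, 51, 50, 52, 51, 53, 51, 51, 49, 48, 102, 153, 154, 157, 153, 153, 156, 154, 153, 153, 156, 155, 151, 153, 155, 152, 152, 155, 152, 153, 152, 152, 149, 148, 152, 151, 151, 153, 151, 152, 151, 149, 150, 149, 150, 153, 141, 126, 108, 96, 54, 33, 38, 39, 44, 39, 38, 38, 36, 42, 45, 31, 41, 42, 33, 38, 40, 41, 41]
102 [218, 220, 220, 218, 220, 220, 220, 220, 220, 221, 221, 219, 221, 223, 218, 107, 112, 137, 141, 149, 153, 154, 154, 152, 155, 152, 155, 153, 152, 154]
```

Tail is seen at row 117 where predicted, so the position and the 34 mm height agree across two views. Descending to grasp.

Emit:
carry_out:
  motion:
    - [0, 0, 40, 0, 0]
    - [0, 0, 40, 0, 0]
    - [0, 0, 20, 0, 0]
    - [0, 0, 12, 0, 0]
    - [0, 0, 5, 0, 0]
    - [0, 0, 0, 0, 0]
    - [0, 0, 0, 0, 0.5]
    - [0, 0, 0, 0, 1]
    - [0, 0, 0, 0, 1]
    - [0, 0, 0, 0, 1]
    - [0, 0, 0, 0, 1]
    - [0, 0, 0, 0, 1]

```text
t: 27.9
eef_pos: [425.3, -104.6, 13.7]
tcp_rot: [-3.142, -0.0, 0.366]
ft_force: [0.3, -0.1, -0.1]
opening: 0.556
grip_force: 0.0
```

Emit:
carry_out:
  motion:
    - [0, 0, 0, 0, 1]
    - [0, 0, 0, 0, 1]
    - [0, 0, 0, 0, 1]
    - [0, 0, 0, 0, 1]
    - [0, 0, 0, 0, 1]
    - [0, 0, 0, 0, 1]
    - [0, 0, 0, 0, 1]

```text
t: 28.6
eef_pos: [425.3, -104.6, 13.6]
tcp_rot: [-3.141, 0.0, 0.366]
ft_force: [0.6, -0.8, -0.6]
opening: 0.355
grip_force: 30.0
```

Scanner held. The tag should show in stored pictures w7, w4 and the top view, so I'll look at crops of it there.

```bash
python3 - <<'E'
from h import *
w=cam("wrist"); H=np.asarray(env.read_camera("wrist")["hand_eye"])
w7=posecam(w,np.array([577.5,60.6,170.6]),[np.pi,0,np.radians(90.2)],H)
w4=dict(np.load("w4.npz")); t=cam("top")
o=[]
for n,c,im,k in [("w7",w7,cv2.imread("pics/w7.png"),30),("w4",w4,w4["img"],30),("top",t,cv2.imread("pics/top0.png"),15)]:
    p=proj(c,(702,118,62)).astype(int); print(n,p,"crop origin",p-k)
    o.append(cv2.resize(im[max(p[1]-k,0):p[1]+k,p[0]-k:p[0]+k],(260,260),interpolation=cv2.INTER_CUBIC))
save("tags",np.hstack(o))
np.savez("w7.npz",**w7)
E
```

```text
w7 [462 138] crop origin [432 108]
w4 [422 266] crop origin [392 236]
top [275 150] crop origin [260 135]
```

View pics/tags.png

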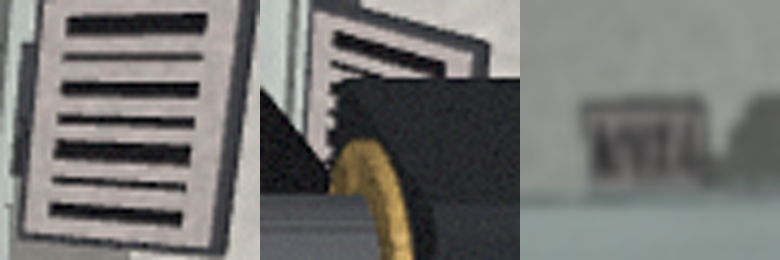

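The w7 crop shows the whole tag squarely, its middle bar centred at (126,121) in the crop, which is (461.1,135.9). In the top view the centre is about (274.4,151.7).

```bash
python3 - <<'E'
from h import *
w7=dict(np.load("w7.npz")); w4=dict(np.load("w4.npz")); t=cam("top")
print(plane(w7,(461.1,135.9),62), plane(t,(274.4,151.7),62)); print(tri(w7,(461.1,135.9),t,(274.4,151.7)))
print(tri(w7,(442.8,107.3),w4,(404.7,238.3)), "lower +y corner, expect z~49")
# low/high edges
for p,z in [((50,121),49.3),((225,121),74.7)]: print(plane(w7,np.array(p)/4.333+[432,108],z))
E
```

```text
[700.53795623 120.41299982  62.        ] [698.66204912 121.10604602  62.        ]
(array([696.77648278, 120.53761899,  69.44262283]), np.float64(0.9429695741868495))
(array([685.49151719, 143.84559623,  53.56550452]), np.float64(0.3680473165191524)) lower +y corner, expect z~49
[690.66964423 119.63366802  49.3       ]
[713.27760148 121.16185639  74.7       ]
```

Emit:
carry_out:
  motion:
    - [0, 0, -10, 0, 1]
    - [0, 0, -30, 0, 1]
    - [0, 0, -40, 0, 1]
    - [0, 0, -40, 0, 1]
    - [0, 0, -40, 0, 1]
    - [0, 0, -30, -8, 1]
    - [0, 0, 0, -8, 1]
    - [0, 0, 0, -8, 1]
    - [0, 0, 0, -8, 1]
    - [0, 0, 0, -8, 1]
    - [0, 0, 0, -8, 1]
    - [0, 0, 0, -8, 1]

```text
t: 30.0
eef_pos: [424.8, -104.4, 204.2]
tcp_rot: [-3.141, -0.0, 1.349]
ft_force: [-0.2, 0.2, -2.5]
opening: 0.354
grip_force: 30.0
```

Emit:
carry_out:
  motion:
    - [0, 0, 0, -8, 1]
    - [0, 0, 0, -8, 1]
    - [0, 0, 0, -8, 1]
    - [0, 0, 0, -8, 1]
    - [0, 0, 0, -8, 1]
    - [0, 0, 0, -8, 1]
    - [0, 0, 0, -8, 1]
    - [0, 0, 0, -8, 1]
    - [0, 0, 0, -8, 1]
    - [0, 0, 0, -8, 1]
    - [0, 0, 0, -8, 1]
    - [0, 0, 0, -8, 1]

```text
t: 31.2
eef_pos: [424.8, -104.4, 204.2]
tcp_rot: [3.141, -0.0, 3.025]
ft_force: [-0.5, -0.4, -2.8]
opening: 0.36
grip_force: 30.0
```

Emit:
carry_out:
  motion:
    - [0, 0, 0, -7, 1]
    - [-20, 30, 0, 0, 1]
    - [-20, 30, 0, 0, 1]
    - [-20, 30, 0, 0, 1]
    - [-20, 30, 0, 0, 1]
    - [-20, 30, 0, 0, 1]
    - [-20, 30, 0, 0, 1]
    - [-20, 30, 0, 0, 1]
    - [0, 0, 0, 0, 1]
    - [0, 0, 0, 0, 1]
    - [0, 0, 0, 0, 1]

```text
t: 32.3
eef_pos: [564.7, 104.8, 203.9]
tcp_rot: [-3.142, -0.001, 3.141]
ft_force: [0.9, 0.4, -2.1]
opening: 0.358
grip_force: 30.0
```

```bash
python3 - <<'E'
from h import *
s=env.state(); print(s["eef_pos"],s["tcp_rot"],s["opening"]); go(578,120,112,180)
w=cam("wrist"); save("w11",w["img"])
E
```

```text
[564.67862582 104.83014081 203.8675313 ] [-3.14152488e+00 -5.84937659e-04  3.14090418e+00] 0.3583506521504113
turn -0.0 shift [-13.3  15.2  91.9] q6 -86.0
```

Emit:
carry_out:
  motion:
    - [-13, 15, 0, 0, 1]
    - [0, 0, 30, 0, 1]
    - [0, 0, 30, 0, 1]
    - [0, 0, 20, 0, 1]
    - [0, 0, 9, 0, 1]
    - [0, 0, 3, 0, 1]
    - [0, 0, 0, 0, 1]
    - [0, 0, 0, 0, 1]
    - [0, 0, 0, 0, 1]
    - [0, 0, 0, 0, 1]

```text
t: 33.35
eef_pos: [578.6, 120.3, 112.3]
tcp_rot: [3.141, 0.001, 3.141]
ft_force: [-0.3, -1.1, -2.1]
opening: 0.354
grip_force: 30.0
```

```bash
python3 - <<'E'
from h import *
s=env.state(); print(s["eef_pos"],s["tcp_rot"],s["opening"])
w=cam("wrist"); sc=cam("scene"); t=cam("top")
def box(x0,x1,y,z): return [proj(sc,(x,y+a,z)) for x in(x0,x1) for a in(-17,17)]
for n,X in [("win",(644,120,118.6)),("tail top L",(503,103,132.6)),("tailR",(503,137,132.6)),("tag",(700,120,62)),("head front top",(654,120,151))]: print(n,(proj(sc,X)-[310,150])*4,proj(w,X))
a=cv2.resize(sc["img"][150:290,310:410],None,fx=4,fy=4,interpolation=cv2.INTER_CUBIC)
b=cv2.resize(w["img"],(400,250)); b=cv2.copyMakeBorder(b,0,a.shape[0]-250,0,0,cv2.BORDER_CONSTANT)
save("scan",np.hstack([a,b]))
E
```

```text
[578.61100463 120.34006759 112.31252845] [3.14139395e+00 1.09763776e-03 3.14108728e+00] 0.353616434650115
win [247.2013888  275.41206168] [317.12388463 358.18545905]
tail top L [231.3822069 119.3305989] [278.49728165 114.0221712 ]
tailR [281.16335667 123.76127705] [356.10925802 114.01979207]
tag [235.73860282 402.94181332] [316.95413461 363.76914094]
head front top [251.49319033 247.5334156 ] [317.25116358 421.69072996]
```

View pics/scan.png

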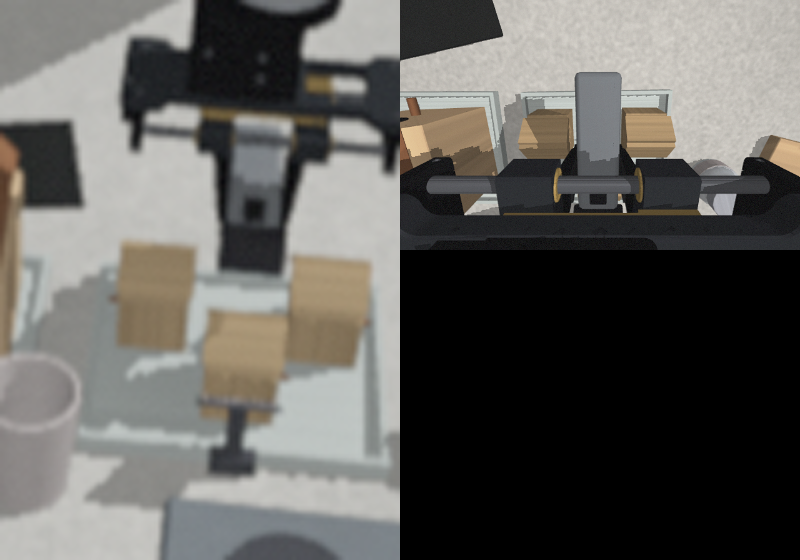

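The final view shows three houses upright in the tray, with the scanner level in line with the tag: tail at wrist row 117 against 114 predicted, tag at the predicted spot. Holding still.

Emit:
carry_out:
  motion:
    - [0, 0, 0, 0, 1]
    - [0, 0, 0, 0, 1]
    - [0, 0, 0, 0, 1]
    - [0, 0, 0, 0, 1]
    - [0, 0, 0, 0, 1]
    - [0, 0, 0, 0, 1]
    - [0, 0, 0, 0, 1]
    - [0, 0, 0, 0, 1]
    - [0, 0, 0, 0, 1]
    - [0, 0, 0, 0, 1]
    - [0, 0, 0, 0, 1]
    - [0, 0, 0, 0, 1]

```text
t: 34.7
eef_pos: [578.4, 120.3, 111.6]
tcp_rot: [3.142, 0.0, 3.141]
ft_force: [0.3, -1.0, -2.5]
opening: 0.358
grip_force: 30.0
```

Emit:
carry_out:
  motion:
    - [0, 0, 0, 0, 1]
    - [0, 0, 0, 0, 1]
    - [0, 0, 0, 0, 1]
    - [0, 0, 0, 0, 1]
    - [0, 0, 0, 0, 1]
    - [0, 0, 0, 0, 1]
    - [0, 0, 0, 0, 1]
    - [0, 0, 0, 0, 1]
    - [0, 0, -30, 0, 1]
    - [0, 0, -40, 0, 1]
    - [0, 0, -22, 0, 1]
    - [0, 0, 0, 0, 1]

```text
t: 35.9
eef_pos: [579.5, 120.5, 206.7]
tcp_rot: [3.141, 0.006, 3.141]
ft_force: [-0.7, 0.4, -2.1]
opening: 0.355
grip_force: 30.0
```

Emit:
carry_out:
  motion:
    - [22, -32, 0, 0, 1]
    - [22, -32, 0, 0, 1]
    - [22, -32, 0, 0, 1]
    - [22, -32, 0, 0, 1]
    - [22, -32, 0, 0, 1]
    - [22, -32, 0, 0, 1]
    - [22, -31, 0, 0, 1]
    - [0, 0, 0, 8, 1]
    - [0, 0, 0, 8, 1]
    - [0, 0, 0, 8, 1]
    - [0, 0, 0, 8, 1]
    - [0, 0, 0, 8, 1]

```text
t: 37.1
eef_pos: [423.7, -102.5, 202.4]
tcp_rot: [-3.141, -0.002, 2.437]
ft_force: [0.1, -0.1, -3.3]
opening: 0.354
grip_force: 30.0
```

Emit:
carry_out:
  motion:
    - [0, 0, 0, 8, 1]
    - [0, 0, 0, 8, 1]
    - [0, 0, 0, 8, 1]
    - [0, 0, 0, 8, 1]
    - [0, 0, 0, 8, 1]
    - [0, 0, 0, 8, 1]
    - [0, 0, 0, 8, 1]
    - [0, 0, 0, 8, 1]
    - [0, 0, 0, 8, 1]
    - [0, 0, 0, 8, 1]
    - [0, 0, 0, 8, 1]
    - [0, 0, 0, 8, 1]

```text
t: 38.3
eef_pos: [423.7, -102.4, 202.4]
tcp_rot: [-3.14, 0.001, 0.762]
ft_force: [-0.2, 0.0, -3.4]
opening: 0.357
grip_force: 30.0
```

Emit:
carry_out:
  motion:
    - [0, 0, 0, 8, 1]
    - [0, 0, 0, 8, 1]
    - [0, 0, 0, 7, 1]
    - [0, 0, 40, 0, 1]
    - [0, 0, 40, 0, 1]
    - [0, 0, 40, 0, 1]
    - [0, 0, 0, 0, 1]
    - [0, 0, 0, 0, 1]
    - [0, 0, 0, 0, 1]

```text
t: 39.2
eef_pos: [424.9, -102.8, 85.0]
tcp_rot: [3.14, -0.001, 0.366]
ft_force: [-0.1, -0.5, -2.7]
opening: 0.359
grip_force: 30.0
```

```bash
python3 - <<'E'
from h import *
s=env.state(); print(s["t"],s["eef_pos"],s["tcp_rot"],s["opening"]); go(424.5,-103,14,21)
E
```

```text
39.2 [ 424.89904246 -102.84325261   84.95190177] [ 3.14033130e+00 -1.47904518e-03  3.66038856e-01] 0.3590207525629694
turn -0.0 shift [-0.4  0.  71. ] q6 47.0
```

Emit:
carry_out:
  motion:
    - [0, 0, 35, 0, 1]
    - [0, 0, 20, 0, 1]
    - [0, 0, 10, 0, 1]
    - [0, 0, 4, 0, 1]
    - [0, 0, 1, 0, 1]
    - [0, 0, 0, 0, 1]
    - [0, 0, 0, 0, 1]

```text
t: 39.9
eef_pos: [424.7, -102.7, 14.4]
tcp_rot: [3.141, -0.001, 0.366]
ft_force: [-0.1, 0.5, -1.5]
opening: 0.355
grip_force: 30.0
```

Emit:
carry_out:
  motion:
    - [0, 0, 0.5, 0, 1]
    - [0, 0, 0, 0, 0.4]
    - [0, 0, 0, 0, 0.3]
    - [0, 0, 0, 0, 0.3]
    - [0, 0, 0, 0, 0.3]
    - [0, 0, 0, 0, 0.3]
    - [0, 0, -15, 0, 0.3]
    - [0, 0, -40, 0, 0.3]
    - [0, 0, -45, 0, 1]
    - [0, 0, -45, 0, 1]
    - [0, 0, -45, 0, 1]
    - [0, 0, -45, 0, 1]

```text
t: 41.1
eef_pos: [423.7, -102.4, 250.2]
tcp_rot: [3.142, -0.0, 0.366]
ft_force: [0.6, 0.3, -0.7]
opening: 0.421
grip_force: 0.0
```

Emit:
carry_out:
  motion:
    - [-14, 35, 0, 0, 1]
    - [-14, 35, 0, 0, 1]
    - [-14, 35, 0, 0, 1]
    - [-14, 35, 0, 0, 1]
    - [-15, 35, 0, 0, 1]
    - [-15, 35, 0, 0, 1]
    - [0, 0, 0, 0, 1]
    - [0, 0, 0, 0, 1]
    - [0, 0, 0, 0, 1]

```text
t: 42.0
eef_pos: [419.0, -328.6, 248.0]
tcp_rot: [-3.141, 0.0, 0.366]
ft_force: [1.0, 0.2, 0.5]
opening: 0.005
grip_force: 0.0
```

```bash
python3 - <<'E'
from h import *
s=env.state(); print(s["eef_pos"],s["tcp_rot"],s["opening"])
w=cam("wrist"); save("w12",w["img"]); np.savez("w12.npz",**w)
w9=dict(np.load("w9.npz"))
def keys(c,guess):
    h=cv2.cvtColor(c["img"],cv2.COLOR_BGR2HSV)
    g=c["img"].min(2)
    for n,(x,y) in guess.items():
        p=proj(c,(x,y,52)).round().astype(int); r=25
        sub=(g[p[1]-r:p[1]+r,p[0]-r:p[0]+r]>175).astype(np.uint8)
        k,lab,st,ce=cv2.connectedComponentsWithStats(sub)
        out=[(st[i,4],(ce[i]+p-r).round(1).tolist(),st[i,2:4].tolist(),plane(c,ce[i]+p-r,52).round(1)[:2].tolist()) for i in range(1,k) if st[i,4]>60]
        print(n,p,out)
G=dict(left=(510.9,-286.1),right=(516.2,-383.8),timer=(441.5,-288.5),start=(450,-383))
keys(w,G); print("w9"); keys(w9,G)
# scanner check
print("scanner tail expected",proj(w,(495,-76,34)))
E
```

```text
[ 419.00713627 -328.55962518  247.98161583] [-3.14085175e+00  9.93819550e-05  3.66465121e-01] 0.005385792734025084
left [310  92] [(np.int32(302), [312.9, 93.4], [19, 20], [510.6, -289.6])]
right [394 121] [(np.int32(309), [397.5, 123.7], [20, 19], [514.5, -388.6])]
timer [290 153] [(np.int32(94), [267.1, 135.7], [8, 23], [450.1, -257.5]), (np.int32(265), [293.4, 154.6], [18, 18], [441.0, -292.3])]
start [370 176] [(np.int32(803), [373.0, 176.6], [33, 32], [450.3, -387.1])]
w9
left [493 174] []
right [566 197] [(np.int32(368), [582.9, 210.6], [21, 27], [508.3, -412.9]), (np.int32(61), [565.5, 204.2], [20, 8], [508.1, -388.2])]
timer [468 226] [(np.int32(225), [469.1, 226.8], [19, 15], [441.0, -290.3])]
start [537 244] [(np.int32(484), [538.1, 240.7], [35, 19], [454.3, -381.4])]
scanner tail expected [124.40817259  34.23841629]
```

Key spacings match the panel drawing (99, 70 and 95 mm). Next, the left key.

Emit:
carry_out:
  motion:
    - [33, -2, 0, 0, 1]
    - [33, -2, 0, 0, 1]
    - [34, -1, 0, 0, 1]
    - [0, 0, 40, 0, 1]
    - [0, 0, 45, 0, 1]
    - [0, 0, 45, 0, 1]
    - [0, 0, 35, 0, 1]
    - [0, 0, 13, 0, 1]
    - [0, 0, 0, 0, 1]
    - [0, 0, 0, 0, 1]

```text
t: 43.05
eef_pos: [511.5, -289.1, 71.6]
tcp_rot: [3.14, -0.001, 0.367]
ft_force: [-0.3, -1.0, 0.4]
opening: -0.0
grip_force: 0.0
```

```bash
python3 - <<'E'
from h import *
w12=dict(np.load("w12.npz"));w9=dict(np.load("w9.npz"))
print(tri(w12,(312.9,93.4),w9,(493,174)),tri(w12,(293.4,154.6),w9,(469.1,226.8)))
s=env.state();print(s["eef_pos"]); go(510.7,-288.5,53,21)
E
```

```text
(array([ 510.99270281, -289.37142975,   46.53135213]), np.float64(0.2027539469731834)) (array([ 440.5175213 , -292.20013602,   48.77538319]), np.float64(0.011542271498796875))
[ 511.49508858 -289.10046493   71.60715092]
turn 0.0 shift [-0.5 -0.8 18.6] q6 33.0
```

Emit:
carry_out:
  motion:
    - [0, 0, 8, 0, 1]
    - [0, 0, 4, 0, 1]
    - [0, 0, 3, 0, 1]
    - [0, 0, 3, 0, 1]
    - [0, 0, 1, 0, 1]
    - [0, 0, 0, 0, 1]
    - [0, 0, 0, 0, 1]

```text
t: 43.75
eef_pos: [511.3, -289.4, 53.8]
tcp_rot: [3.139, -0.002, 0.366]
ft_force: [-5.3, 4.0, 30.4]
opening: 0.003
grip_force: 15.1
```

Emit:
carry_out:
  motion:
    - [0, 0, -15, 0, 1]
    - [0, 0, -20, 0, 1]
    - [0, 0, 0, 0, 1]
    - [-33, -11, 0, 0, 1]
    - [-33, -12, 0, 0, 1]
    - [0, 0, 0, 0, 1]
    - [0, 0, 0, 0, 1]
    - [0, 0, 10, 0, 1]
    - [0, 0, 7, 0, 1]
    - [0, 0, 0, 0, 1]
    - [0, 0, 0, 0, 1]

```text
t: 44.85
eef_pos: [441.1, -290.9, 68.5]
tcp_rot: [-3.141, 0.0, 0.366]
ft_force: [-0.5, 0.7, 0.2]
opening: 0.009
grip_force: 0.0
```

Emit:
carry_out:
  motion:
    - [0, 0, 6, 0, 1]
    - [0, 0, 4, 0, 1]
    - [0, 0, 3, 0, 1]
    - [0, 0, 2, 0, 1]
    - [0, 0, 0, 0, 1]
    - [0, 0, 0, 0, 1]

```text
t: 45.45
eef_pos: [441.1, -291.2, 54.3]
tcp_rot: [3.141, -0.0, 0.366]
ft_force: [0.4, 1.6, 5.1]
opening: 0.006
grip_force: 2.4
```

Emit:
carry_out:
  motion:
    - [0, 0, 0.8, 0, 1]
    - [0, 0, 0.4, 0, 1]
    - [0, 0, 0, 0, 1]
    - [0, 0, 0, 0, 1]

```text
t: 45.85
eef_pos: [441.1, -291.2, 54.1]
tcp_rot: [3.141, -0.001, 0.366]
ft_force: [-2.2, 3.5, 18.2]
opening: 0.004
grip_force: 9.1
```

Emit:
carry_out:
  motion:
    - [0, 0, -15, 0, 1]
    - [0, 0, -20, 0, 1]
    - [0, 0, 0, 0, 1]
    - [-8, 30, 0, 0, 1]
    - [-8, 30, 0, 0, 1]
    - [-9, 31, 0, 0, 1]
    - [0, 0, 0, 0, 1]
    - [0, 0, 10, 0, 1]
    - [0, 0, 7, 0, 1]
    - [0, 0, 0, 0, 1]
    - [0, 0, 0, 0, 1]

```text
t: 46.95
eef_pos: [450.1, -384.3, 70.5]
tcp_rot: [-3.141, 0.0, 0.367]
ft_force: [0.4, 0.7, -0.4]
opening: 0.005
grip_force: 0.0
```

Emit:
carry_out:
  motion:
    - [0, 0, 6, 0, 1]
    - [0, 0, 5, 0, 1]
    - [0, 0, 4, 0, 1]
    - [0, 0, 2, 0, 1]
    - [0, 0, 0.5, 0, 1]
    - [0, 0, 0, 0, 1]
    - [0, 0, 0, 0, 1]

```text
t: 47.65
eef_pos: [450.3, -385.0, 54.2]
tcp_rot: [3.141, -0.0, 0.366]
ft_force: [-0.1, 4.4, 11.7]
opening: 0.003
grip_force: 5.7
```

Emit:
carry_out:
  motion:
    - [0, 0, 0.5, 0, 1]
    - [0, 0, 0, 0, 1]
    - [0, 0, 0, 0, 1]
    - [0, 0, -15, 0, 1]
    - [0, 0, -40, 0, 1]
    - [0, 0, -45, 0, 1]
    - [0, 0, -45, 0, 1]
    - [0, 0, -45, 0, 1]
    - [0, 0, 0, 0, 1]
    - [0, 0, 0, 0, 1]
    - [0, 0, 0, 0, 1]

```text
t: 48.75
eef_pos: [449.7, -384.7, 241.5]
tcp_rot: [-3.14, 0.001, 0.366]
ft_force: [-0.3, 0.0, -0.6]
opening: 0.003
grip_force: 0.0
```

```bash
python3 - <<'E'
from h import *
s=env.state(); print(s["t"],s["eef_pos"])
t=cam("top"); a=cv2.imread("pics/top0.png"); d=cv2.absdiff(a,t["img"]).max(2)
print("houses:")
for x,y in [(639,119),(577,60),(577,176)]:
    P=cv2.convexHull(np.float32([proj(t,X) for X in hull(x,y,90,5)])).astype(np.int32); m=np.zeros(d.shape,np.uint8); cv2.fillConvexPoly(m,P,1)
    print((wood(t["img"])[m>0]>0).mean().round(2), proj(t,(x,y,40)).round())
n,l,st,ce=cv2.connectedComponentsWithStats(cv2.inRange(t["img"][130:300,180:450],(0,60,20),(255,255,255))*0+((wood(t["img"])[130:300,180:450]>0)*255).astype(np.uint8))
print([(st[i,4],(ce[i]+[180,130]).round().tolist()) for i in range(1,n) if st[i,4]>30])
# scanner bar in top: grey pixels amid mat
for im in (a,t["img"]):
    g=im[200:250,310:365].astype(int); m=((g.max(2)-g.min(2)<30)&(g.mean(2)>60)&(g.mean(2)<115)).astype(np.uint8)
    n,l,st,ce=cv2.connectedComponentsWithStats(m); print([(st[i].tolist(),ce[i].round(1).tolist()) for i in range(1,n) if st[i,4]>60])
E
```

```text
48.75 [ 449.66372484 -384.7180788   241.50499175]
houses:
0.77 [276. 169.]
0.78 [292. 186.]
0.75 [260. 186.]
[(np.int32(1183), [333.0, 173.0]), (np.int32(228), [274.0, 170.0]), (np.int32(242), [201.0, 176.0]), (np.int32(225), [259.0, 187.0]), (np.int32(213), [291.0, 185.0]), (np.int32(396), [233.0, 267.0])]
[([11, 5, 29, 31, 304], [25.2, 17.2]), ([0, 8, 55, 42, 395], [31.1, 42.1])]
[([25, 9, 22, 27, 182], [34.9, 19.7])]
```

Houses stand where placed. A last wrist look at the scanner and tray from the earlier pose.

Emit:
carry_out:
  motion:
    - [10, -32, -3, 0, 0]
    - [10, -32, -3, 0, 0]
    - [10, -32, -3, 0, 0]
    - [10, -32, -3, 0, 0]
    - [10, -32, -3, 0, 0]
    - [10, -32, -3, 0, 0]
    - [10, -32, -1, 0, 0]
    - [10, -32, 0, 0, 0]
    - [7, -26, 0, 0, 0]
    - [0, 0, 0, 0, 0]
    - [0, 0, 0, 0, 0]
    - [0, 0, 0, 0, 0]

```text
t: 50.0
eef_pos: [430.5, -91.3, 261.4]
tcp_rot: [-3.141, 0.001, 0.366]
ft_force: [0.7, -0.4, -0.6]
opening: 0.953
grip_force: 0.0
```

```bash
python3 - <<'E'
from h import *
s=env.state(); print(s["t"],s["eef_pos"],s["tcp_rot"][2])
w=cam("wrist"); w9=dict(np.load("w9.npz"))
for c in (w9,w):
    g=c["img"].mean(2); o=proj(c,(425.8,-104.2,34)).round().astype(int)
    m=((g>115)&(g<160)&(np.ptp(c["img"].astype(int),axis=2)<25)).astype(np.uint8)
    m[:, :o[0]-60]=0; m[:,o[0]+60:]=0; m=cv2.morphologyEx(m,cv2.MORPH_OPEN,np.ones((9,9)))
    n,l,st,ce=cv2.connectedComponentsWithStats(m)
    for i in range(1,n):
        if 800<st[i,4]<5000:
            ct=cv2.findContours((l==i).astype(np.uint8),0,1)[0][0]; r=cv2.minAreaRect(ct); print(st[i].tolist(),plane(c,ce[i],34).round(1),np.round(r[1]),r[2])
x,y=fit(w,577,60,90)
E
```

```text
50.0 [430.50279929 -91.2602006  261.38916105] 0.3656674739346881
[266, 0, 46, 71, 1683] [580.   -2.4  34. ] [31. 79.] 15.52410888671875
[312, 126, 26, 67, 1675] [457.1 -91.4  34. ] [66. 25.] 90.0
[266, 254, 120, 27, 2469] [ 318.1 -154.    34. ] [ 26. 119.] 90.0
[266, 310, 120, 34, 3789] [ 231.7 -174.8   34. ] [ 33. 119.] 90.0
[267, 0, 47, 68, 1648] [580.5  -2.6  34. ] [32. 77.] 16.557071685791016
[334, 145, 28, 65, 1582] [ 446.2 -127.4   34. ] [64. 25.] 86.42366790771484
[264, 255, 120, 26, 2532] [ 318.1 -153.5   34. ] [ 25. 119.] 90.0
[264, 310, 120, 34, 3770] [ 232.4 -177.3   34. ] [ 33. 119.] 90.0
seen area 2070.5 expected 3674.4503487709007 bbox (199, 0, 68, 44) (200, -33, 69, 81) shift [-9.  -4.4] rects 90.0 22.4
seen area 2070.5 expected 3522.635646165376 bbox (199, 0, 68, 44) (202, -22, 68, 79) shift [-0.3 -0.1] rects 90.0 22.3
seen area 2070.5 expected 3518.054407003324 bbox (199, 0, 68, 44) (202, -21, 68, 78) shift [-0. -0.] rects 90.0 22.2
```

The scanner has been knocked about 4 cm aside since I laid it down. I'll measure it and put it back in the middle of the mat.

```bash
python3 - <<'E'
from h import *
w=cam("wrist"); save("w13",w["img"]); np.savez("w13.npz",**w); w9=dict(np.load("w9.npz"))
for c,r0,r1,cx in ((w9,135,185,325),(w,155,205,347)):
    g=c["img"].mean(2); L=[]
    for r in range(r0,r1,5):
        x=[i for i in range(cx-30,cx+30) if 118<g[r,i]<160]
        # run containing cx
        a=b=cx
        while 112<g[r,a]<165: a-=1
        while 112<g[r,b]<165: b+=1
        L.append(((a+b)/2,r,b-a))
    L=np.array(L); k=np.polyfit(L[:,1],L[:,0],1); print(L[:,2].tolist(),L[:,0].tolist())
    p0=(np.polyval(k,r0),r0);p1=(np.polyval(k,r1),r1)
    d=(plane(c,p1,34)-plane(c,p0,34))[:2]; d/=np.linalg.norm(d)
    col=g[r0-40:r0,int(np.polyval(k,r0-10))]; rt=r0-40+int(np.argmax(abs(np.diff(col))>45))+1; print(col.round().astype(int).tolist())
    t=plane(c,(np.polyval(k,rt),rt),34)[:2]; print("yaw",np.degrees(np.arctan2(d[1],d[0])),"tailrow",rt,t,"origin",t+75*d)
E
```

```text
[27.0, 26.0, 26.0, 26.0, 26.0, 26.0, 26.0, 26.0, 26.0, 26.0] [324.5, 325.0, 325.0, 325.0, 325.0, 325.0, 325.0, 325.0, 325.0, 325.0]
[176, 157, 215, 209, 207, 203, 201, 199, 200, 203, 207, 213, 211, 209, 208, 206, 204, 203, 202, 200, 203, 201, 202, 203, 206, 206, 204, 206, 198, 97, 96, 128, 134, 141, 141, 138, 138, 140, 139, 139]
yaw -159.26762453072402 tailrow 97 [525.08733727 -65.68750507] origin [454.94402621 -92.23775767]
[27.0, 26.0, 27.0, 26.0, 26.0, 27.0, 26.0, 26.0, 25.0, 26.0] [345.5, 346.0, 346.5, 347.0, 347.0, 347.5, 348.0, 348.0, 348.5, 349.0]
[202, 201, 201, 201, 201, 202, 207, 209, 212, 210, 203, 202, 204, 203, 201, 208, 207, 203, 198, 207, 208, 211, 210, 210, 207, 206, 205, 199, 68, 83, 123, 128, 135, 138, 139, 136, 141, 137, 139, 138]
yaw -153.47488312908789 tailrow 143 [ 484.08012704 -108.4327572 ] origin [ 416.97472642 -141.92701353]
```

Emit:
carry_out:
  motion:
    - [0, 0, 0, -5.5, 0]
    - [-17, 20, 0, 0, 0]
    - [-18, 19, 0, 0, 0]
    - [0, 0, 45, 0, 0]
    - [0, 0, 45, 0, 0]
    - [0, 0, 45, 0, 0]
    - [0, 0, 45, 0, 0]
    - [0, 0, 0, 0, 0]
    - [0, 0, 0, 0, 0]

```text
t: 51.0
eef_pos: [416.5, -141.6, 82.2]
tcp_rot: [-3.14, 0.001, 0.461]
ft_force: [-0.1, 0.4, 0.8]
opening: 1.0
grip_force: 0.0
```

```bash
python3 - <<'E'
from h import *
w=cam("wrist"); print(env.state()["eef_pos"],env.state()["tcp_rot"][2]); g=w["img"].mean(2)
p=proj(w,(484.1,-108.4,34)); q=proj(w,(450,-125.5,34)); print(p,q)
r,c=q.round().astype(int); print(g[c,r-45:r+45].round().astype(int).tolist())
print(g[max(int(p[1])-15,0):int(p[1])+15,int(p[0])].round().astype(int).tolist())
go(417,-142,14,26.5)
E
```

```text
[ 417.06384468 -141.76161987   83.27250218] 0.4615289450279372
[316.25767516 115.89784801] [316.44718087 174.00565062]
[54, 43, 50, 48, 50, 50, 53, 51, 50, 53, 51, 54, 52, 52, 47, 51, 54, 55, 53, 49, 52, 50, 45, 128, 159, 157, 160, 159, 156, 158, 152, 159, 156, 158, 156, 155, 157, 156, 157, 158, 157, 156, 156, 159, 157, 153, 157, 156, 156, 159, 155, 157, 155, 155, 156, 155, 154, 154, 154, 156, 153, 155, 152, 155, 153, 152, 158, 146, 135, 119, 107, 92, 55, 40, 38, 37, 39, 36, 35, 41, 40, 37, 40, 38, 40, 40, 35, 44, 40, 39]
[226, 226, 224, 222, 223, 226, 222, 222, 221, 220, 219, 218, 217, 216, 217, 217, 218, 223, 146, 113, 141, 143, 148, 155, 155, 156, 158, 157, 155, 155]
turn -0.1 shift [-0.2  0.2 69.3] q6 36.0
```

Emit:
carry_out:
  motion:
    - [0, 0, 40, 0, 0]
    - [0, 0, 20, 0, 0]
    - [0, 0, 9, 0, 0]
    - [0, 0, 0, 0, 0]
    - [0, 0, 0, 0, 0.5]
    - [0, 0, 0, 0, 1]
    - [0, 0, 0, 0, 1]
    - [0, 0, 0, 0, 1]
    - [0, 0, 0, 0, 1]
    - [0, 0, 0, 0, 1]
    - [0, 0, 0, 0, 1]
    - [0, 0, 0, 0, 1]

```text
t: 52.25
eef_pos: [416.5, -141.1, 12.9]
tcp_rot: [-3.141, -0.0, 0.462]
ft_force: [-0.2, -0.1, -0.1]
opening: 0.382
grip_force: 0.5
```

Emit:
carry_out:
  motion:
    - [0, 0, 0, 0, 1]
    - [0, 0, 0, 0, 1]
    - [0, 0, 0, 0, 1]
    - [0, 0, 0, 0, 1]
    - [0, 0, 0, 0, 1]

```text
t: 52.75
eef_pos: [416.5, -141.1, 12.9]
tcp_rot: [-3.142, -0.0, 0.462]
ft_force: [0.7, -0.4, -2.6]
opening: 0.356
grip_force: 30.0
```

Emit:
carry_out:
  motion:
    - [0, 0, -10, 0, 1]
    - [0, 0, -25, 0, 1]
    - [0, 0, 0, 5.5, 1]
    - [11, -16, 0, 0, 1]
    - [11, -17, 0, 0, 1]
    - [0, 0, 0, 0, 1]
    - [0, 0, 0, 0, 1]
    - [0, 0, 20, 0, 1]
    - [0, 0, 12, 0, 1]
    - [0, 0, 2.5, 0, 1]
    - [0, 0, 0, 0, 1]
    - [0, 0, 0, 0, 1]

```text
t: 53.95
eef_pos: [425.3, -102.9, 13.8]
tcp_rot: [3.141, -0.0, 0.366]
ft_force: [0.7, -0.1, -1.9]
opening: 0.35
grip_force: 30.0
```

Emit:
carry_out:
  motion:
    - [0, 0, 0.5, 0, 1]
    - [0, 0, 0, 0, 0.4]
    - [0, 0, 0, 0, 0]
    - [0, 0, 0, 0, 0]
    - [0, 0, 0, 0, 0]
    - [0, 0, 0, 0, 0]
    - [0, 0, -15, 0, 0]
    - [0, 0, -40, 0, 0]
    - [0, 0, -45, 0, 0]
    - [0, 0, -50, 0, 0]
    - [0, 0, -50, 0, 0]
    - [0, 0, -47, 0, 0]

```text
t: 55.15
eef_pos: [424.7, -102.2, 262.4]
tcp_rot: [3.141, -0.001, 0.366]
ft_force: [0.4, -0.5, -0.6]
opening: 1.002
grip_force: 0.0
```

Emit:
carry_out:
  motion:
    - [0, 0, 0, 0, 0]
    - [0, 0, 0, 0, 0]
    - [0, 0, 0, 0, 0]
    - [0, 0, 0, 0, 0]

```text
t: 55.55
eef_pos: [424.7, -102.3, 258.6]
tcp_rot: [-3.14, 0.002, 0.366]
ft_force: [0.8, -0.2, 0.4]
opening: 0.998
grip_force: 0.0
```

```bash
python3 - <<'E'
from h import *
w=cam("wrist"); t=cam("top"); print(env.state()["eef_pos"]); g=w["img"].mean(2)
p=proj(w,(495,-76,34)); q=proj(w,(455,-91.5,34)); print(p,q)
c,r=q.round().astype(int); print(c,g[r,c-25:c+25].round().astype(int).tolist())
c,r=p.round().astype(int); print(r,g[r-12:r+12,c].round().astype(int).tolist())
n,l,st,ce=cv2.connectedComponentsWithStats(wood(t["img"])[130:300,180:450])
print([(st[i,4],(ce[i]+[180,130]).round().tolist()) for i in range(1,n) if st[i,4]>30])
E
```

```text
[ 424.94219946 -102.37975954  258.87993579]
[316.99465279 116.47143239] [317.098128   152.72066818]
317 [43, 45, 44, 47, 45, 44, 49, 46, 42, 45, 41, 43, 121, 141, 144, 140, 143, 141, 139, 141, 140, 142, 140, 141, 136, 136, 137, 138, 139, 139, 140, 136, 139, 138, 134, 138, 139, 116, 93, 56, 38, 35, 32, 27, 38, 38, 38, 35, 37, 40]
116 [198, 198, 200, 203, 203, 208, 205, 206, 207, 207, 200, 206, 201, 131, 107, 126, 134, 138, 141, 139, 143, 138, 140, 140]
[(np.int32(960), [332.0, 170.0]), (np.int32(228), [274.0, 170.0]), (np.int32(244), [201.0, 176.0]), (np.int32(224), [259.0, 187.0]), (np.int32(214), [291.0, 185.0]), (np.int32(247), [391.0, 258.0]), (np.int32(401), [233.0, 267.0])]
```

The scanner is centred on its mat (tail at row 117 as expected), the houses are in place and the arm is clear. Handing in.

```bash
python3 -c "
from cell import env
print(env.job_done())"
```

```text
the job is handed in; nothing more can be done
None
```

The job is handed in, with no verdict shown: three little birdhouses upright in the left tray, its tag scanned, left, timer and start keys pressed in order; the scanner was found about 4 cm off its spot after the key presses (probably the announced knock), so I put it back in the middle of its mat before handing in.

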